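# Lock the shaker tray's castle nuts, then stack the dishes on it

## Robot

A 6-joint arm with a two-finger parallel gripper is mounted at the origin on a cart in front of the work surface, level with it; the furniture and walls round the work are solid. World frame = base frame: x ahead of the robot, y to its left, z up, the work surface at z = 0. Lengths are in m, angles in rad, forces in N, time in s.
With the tool pointing down it reaches from about 0.375 to 0.975 m from the base axis. Payload 3.8 kg.
Tool frame: the origin (TCP) lies on the centre line of the jaws, within the pads' length; the fingertips stand 17 mm ahead of it and the grasp point (between the pads) lies 2 mm behind it (bot.tip_extent is the distance from the TCP to the fingertips, in m); z points along the fingers, y is the line along which they close (so a half turn about z gives the same grasp; the last joint's range is limited). The gripper opens to 85 mm and grips with 20 to 120 N. Pads are 22 mm wide; open, the fingers measure 114 mm over their backs; the gripper's body (76 mm by 85 mm) begins 54 mm behind the grasp point. The pads swing forward as they close: fully open they stand 13 mm farther back than shut.
Start: joints at [-0.037, 0.264, 1.604, -0, 1.274, -0.037], TCP at [0.675, -0, 0.248] pointing down, gripper open.
Joint ranges: [-2.63, 2.63], [-0.94, 2.18], [0.31, 2.57], [-1.31, 4.45], [0, 2.66], [-2.55, 2.55]. Speed limits (rad/s): [2.57, 2.57, 3.14, 3.14, 3.14, 3.14].

## Interface

Orientations are given as a rotation vector (axis times angle).
In Python, from workcell import readout, read_camera, finish_job, bot gives the robot as it stands.
- The arm moves only by the tool jog_arm, never from a script. Its argument "deltas" is one flat list of numbers, 7 for each row, row after row: the shift along the tool's x, y, z in m, then the turn, a rotation vector about the tool's x, y, z in degrees, then the gripper command: -1 is shut, 1 is fully open, values between are in proportion. A call has 1 to 8 rows; each row is the pose to reach, as a shift and turn from the pose commanded when the call began, along the tool's axes at that moment; what a row does not reach only later rows make up. A row lasts 1/10 s, in which the tool goes at most 50 mm and 8.59 degrees, less where a joint would pass 70% of its speed; a pose out of reach is approached as far as the arm can. A call with a gripper value outside its range is refused whole. The fingers move at their own pace and stop on an object; "squeeze" is the grip in N (left out, the last holds). Time passes only in rows, so rows that repeat a pose let the fingers close. It gives the time, the measured TCP pose, the force, the opening and the grip force at its end, in the units of the state.
- readout.read_state(): the state, without advancing time (a new reading comes with each control period).
- read_camera(name): name is "scene" or "side" or "wrist"; returns a dict with "color" (420x560x3 uint8, blue, green, red), "fx", "fy", "cx", "cy" (pixels), "origin" and "attitude" of the camera in the world. Camera axes: x right, y down, z forward; pixel columns grow to the right and rows downward; lengths in m; the calibration is good to about 2 mm. A picture is of the moment at which its call begins. There is no depth.
- finish_job(): hands the job in; it is judged then, once.
The state is a dict: "time": time; "q": joint angles; "joint_vel": joint speeds; "joint_torque": joint torques, N m; "tool_pos": TCP position; "tcp_rot": TCP orientation; "wrist_force": force on the tool from outside, world axes, zero at the start; "torque": the same for the moment, N m; "width": opening from 0.0 (shut) to 1.0 (fully open); "grip_force": force on a finger pad.
Only numpy, scipy, OpenCV 4.12 (cv2) and the standard library are available. Lean on these libraries where they do the work, as an engineer would, in place of code of your own. Each camera call takes 0.05 s, during which the arm holds its last target. There are 200 camera calls.

## Task

Make the shaker tray ready and load it. First turn each of its two castle nuts clockwise (seen from above, tightening) just to the next slot that lines up with the cross hole in its stud, so that a split pin could pass; never back a nut off to the slot before. Only then stack all the petri dishes in one upright pile, squarely on the round black pad in the middle of the tray, and leave the other things on the bench alone.

Things in the scene. Friction and masses are not known exactly. Their poses are not given: they have to be found in the camera images.
- tray: Low grey bench shaker with aluminium tray, fixed: 122 (x) by 290 (y) mm, tray top 34 mm above the bench. Origin at the centre of its underside, z up, y along its length. A stud with a castle nut stands 108 mm either side of the centre along y. A tall fixed microscope stands to its right and a wall shelf hangs behind and far left: swing the arm past them drawn in.
- seat (a point): Centre of the top face of the round black rubber pad (72 mm across, 2 mm thick) in the middle of the tray, 36 mm above the bench; here the pile of dishes stands.
- stud_a: Fixed upright steel stud at the tray's +y end, 29 mm thick, its end 55 mm above the tray. Origin on its axis at the tray's top (34 mm above the bench), z up; its x axis runs along the cross hole, as does the white line scribed across its end. The hole (5 mm) lies 40 mm above the tray, within the nut's slots. A washer 60 mm across and 4 mm thick lies under the nut.
- stud_b: The same at the tray's -y end. The direction of its cross hole is its own.
- nut_a_mid (a point): Middle of the hexagonal part of the steel castle nut on stud_a, on its axis, 18 mm above the tray; it turns with the nut. Hexagon 50 mm across flats (58 over corners), from 4 to 32 mm above the tray; above it a round crown 46 mm across with six slots 9 mm wide, up to 46 mm above the tray. Every slot is in the middle of a flat; the point's x axis points along a slot, i.e. square to a flat, as do the directions at each 60 degrees (1.047 rad) from it.
- nut_b_mid (a point): The same for the castle nut on stud_b.
- nut_a (a joint): Turn of the nut on stud_a, rad; grows clockwise seen from above. 0 = the next slot, in the tightening sense, lines up with the cross hole; it starts between -0.85 and -0.3 (-1.047 is the slot before). It turns stiffly (0.15 N m) and stays where it is left; it does not rise or sink.
- nut_b (a joint): The same for the nut on stud_b.
- dish_1: Shut round petri dish with its lid in one piece, 66 mm across and 16 mm high, clear with a beige filling. Origin at the centre of its underside, z up. Lies on the bench in front of or left of the tray; four or five of the six are present.
- dish_2: Same petri dish (66 mm across, 16 mm high), or absent.
- dish_3: Same petri dish (66 mm across, 16 mm high), or absent.
- dish_4: Same petri dish (66 mm across, 16 mm high), or absent.
- dish_5: Same petri dish (66 mm across, 16 mm high), or absent.
- dish_6: Same petri dish (66 mm across, 16 mm high), or absent.
- tape: Bystander: yellow roll of tape lying flat behind the tray, 75 mm across, 19 mm high; origin at the centre of its underside.
- bottle: Bystander: small brown oil bottle with black cap standing behind the tray, 29 mm across, 62 mm high; origin at the centre of its underside.
- marker: Bystander: black marker pen lying behind the tray to the right, 123 mm long, 13 mm thick; origin at the centre of its underside.
Not all that is in view belongs to the job. What is shaped like the dish_5 but pink or turquoise is not meant.

How it is judged:
On the way:
1. both castle nuts stand with the next slot lined up with the cross hole (within 0.09 rad), and no dish is on the pad yet (value of joint nut_a between -0.09 and 0.09 rad and value of joint nut_b between -0.09 and 0.09 rad and horizontal distance between each of dish_1, dish_2, dish_3, dish_4, dish_5, dish_6 and seat above 0.06 m), for 0.2 s.
At the end, for the whole second after the job is handed in: Both nuts still have the next slot in line with the cross hole (joint within 0.09 rad of 0), and every dish present lies level (0.06 rad), the right way up and at rest in one pile on the pad, its centre within 8 mm of the pad's centre line (value of joint nut_a between -0.09 and 0.09 rad and value of joint nut_b between -0.09 and 0.09 rad and horizontal distance between each of dish_1, dish_2, dish_3, dish_4, dish_5, dish_6 and seat below 0.008 m and angle between each of dish_1, dish_2, dish_3, dish_4, dish_5, dish_6's own z axis and vertical below 0.06 rad and z of each of dish_1, dish_2, dish_3, dish_4, dish_5, dish_6 in the frame of seat above -0.004 m and linear speed of each of dish_1, dish_2, dish_3, dish_4, dish_5, dish_6 below 0.02 m/s); the robot touches nothing.
It fails at once if a nut is backed off towards the slot before (value of joint any of nut_a, nut_b below -0.95 rad).
It fails at once if the tape roll, oil bottle or marker is pushed more than 30 mm (distance of any of tape, bottle, marker from where it was at the start of the episode above 0.03 m).
Of dish_1, dish_2, dish_3, dish_4, dish_5, dish_6 only 4 to 5 are there at a start; the rules pass over those that are not, and their reading is None.
At some moment in a run one of dish_1 may be knocked a few centimetres aside while the robot is not near it.
Once in a run the grip may slacken for a moment while it holds something.
It also fails if it takes over 210 s, if anything falls off the work surface, if the arm or the gripper's body presses on something with over 40 N, if the wrist force passes 120 N, or if a joint passes its speed limit or range.

## Working session

There is one attempt and no reset: what is moved stays moved. The work goes in short steps, Python scripts to look and compute and a tool call to move; the robot and the scene stay as the last step left them, time stands still between calls to the robot, and variables do not carry over. Pictures are saved under pics/ and viewed, at most 14 in all, crops included, and the job is handed in when it is done.

Besides the shell and the picture viewer there is one more tool, called after "Request:" by a JSON object that holds its "name" and its "arguments". jog_arm: Moves the arm, as the interface text tells. Its arguments: {"type":"object","properties":{"deltas":{"type":"array"},"squeeze":{"type":"number"}},"required":["deltas"]}

```bash
mkdir -p pics; ls
python3 - <<'E'
from workcell import readout, read_camera, bot
import cv2,numpy as np
s=readout.read_state(); print(s['tool_pos'],s['tcp_rot'],s['width'],bot.tip_extent)
for n in ['scene','wrist','side']:
    c=read_camera(n); cv2.imwrite(f'pics/{n}0.png',c['color']); print(n,c['fx'],c['fy'],c['cx'],c['cy'],np.round(c['origin'],4).tolist(),np.round(c['attitude'],4).tolist())
a=cv2.imread('pics/scene0.png');b=cv2.imread('pics/wrist0.png')
cv2.imwrite('pics/s0.png',cv2.resize(a,(800,600),interpolation=cv2.INTER_CUBIC))
E
```

```text
pics
[6.74314859e-01 3.82838987e-05 2.46935196e-01] [-2.22024908 -2.22032052  0.00241337] 0.99974226075286 0.017
scene 529.1149692045403 529.1149692045403 274.0602205416542 211.85638392576075 [-0.5721, -0.6734, 0.7073] [-1.8132, 0.9343, -0.5816]
wrist 315.289880183554 315.289880183554 281.6742553377932 208.6990036910665 [0.674, 0.0673, 0.3727] [2.8702, 0.0013, -0.0048]
side 494.27355532384223 494.27355532384223 273.6489315709447 216.2968483896492 [0.1584, 1.1991, 0.7266] [-0.4043, 2.5515, -1.4505]
```

View pics/s0.png

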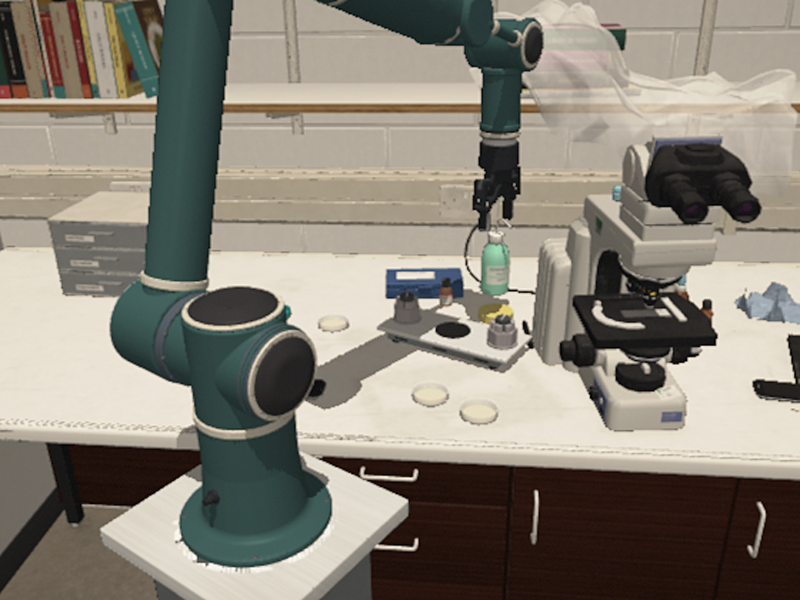

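View pics/wrist0.png

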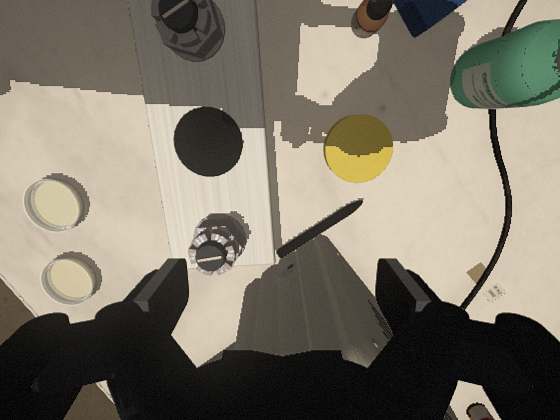

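The scene view shows the tray at (455,335), with two dishes in front (430,394), (478,411) and one to the left (333,323). The wrist view shows the pad at (208,141), stud_b's end at about (211,258) and stud_a's at about (180,12). The fourth dish, and a fifth if present, must be found in the side view.

```bash
cat > h.py <<'E'
from workcell import readout, read_camera
import cv2,numpy as np
from scipy.spatial.transform import Rotation as R
def ray(c,u,v,z):
    d=R.from_rotvec(c['attitude']).apply([(u-c['cx'])/c['fx'],(v-c['cy'])/c['fy'],1]); o=np.array(c['origin'])
    return o+d*(z-o[2])/d[2]
def proj(c,p):
    q=R.from_rotvec(c['attitude']).inv().apply(np.array(p)-c['origin']); return np.array([q[0]/q[2]*c['fx']+c['cx'],q[1]/q[2]*c['fy']+c['cy']])
E
python3 - <<'E'
from h import *
c=read_camera('wrist')
for n,u,v,z in [('pad',208,141,.036),('b',211,258,.089),('a',180,12,.089),('d',56,203,.01),('d',71,279,.01)]: print(n,ray(c,u,v,z).round(4))
a=read_camera('side')['color']; cv2.imwrite('pics/side1.png',cv2.resize(a,(800,600),interpolation=cv2.INTER_CUBIC))
w=c['color'];k=cv2.INTER_CUBIC
cv2.imwrite('pics/w1.png',np.hstack([cv2.resize(w[0:75,135:235],(400,300),interpolation=k),cv2.resize(w[205:280,165:265],(400,300),interpolation=k)]))
E
```

```text
pad [0.5959 0.047  0.036 ]
b [ 0.6042 -0.0619  0.089 ]
a [0.5922 0.1509 0.089 ]
d [ 0.4042 -0.027   0.01  ]
d [ 0.4041 -0.1272  0.01  ]
```

View pics/side1.png

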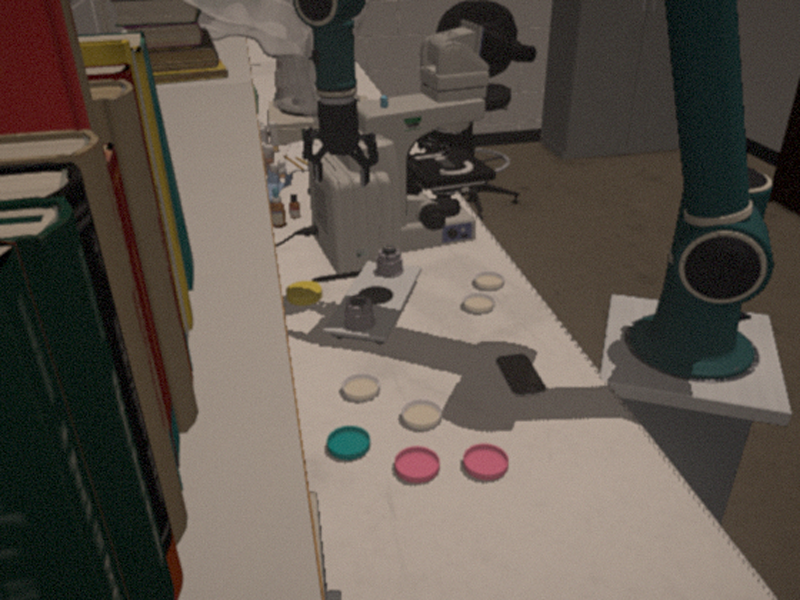

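View pics/w1.png

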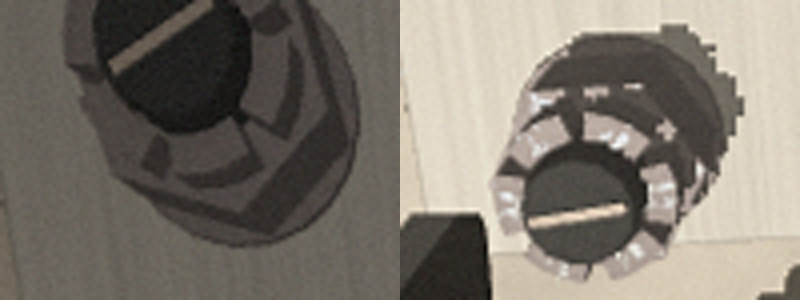

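The side view shows four beige dishes: (488,281), (478,303), (360,387) and (420,414). The pink ones at (416,464) and (485,462) and the turquoise one at (348,442) are not meant. The crops show the scribed lines at about +33° for a and +8° for b. I'll take a close look at nut a from above.

Request:
{"name": "jog_arm", "arguments": {"deltas": [0.042,-0.041,0.05,0,0,0,1,0.084,-0.082,0.1,0,0,0,1,0.084,-0.082,0.1,0,0,0,1,0.084,-0.082,0.1,0,0,0,1,0.084,-0.082,0.1,0,0,0,1,0.084,-0.082,0.1,0,0,0,1]}}

```text
time: 0.85
tool_pos: [0.5948, 0.0838, 0.1498]
tcp_rot: [2.22, 2.22, 0.004]
wrist_force: [0.7, -0.1, 0.1]
width: 0.998
grip_force: 0.0
```

Run:
```python
from h import *
import pickle
c=read_camera('wrist'); pickle.dump(c,open('ca.pkl','wb'))
print(readout.read_state()['tool_pos'])
w=c['color'];p=proj(c,[.592,.151,.089]).astype(int);print(p)
x0,y0=p[0]-50,p[1]-38
cv2.imwrite('pics/a2.png',cv2.resize(w[y0:y0+75,x0:x0+100],(800,600),interpolation=cv2.INTER_CUBIC));print(x0,y0)
```

```text
[0.59542178 0.08358227 0.15036333]
[277 121]
227 83
```

View pics/a2.png

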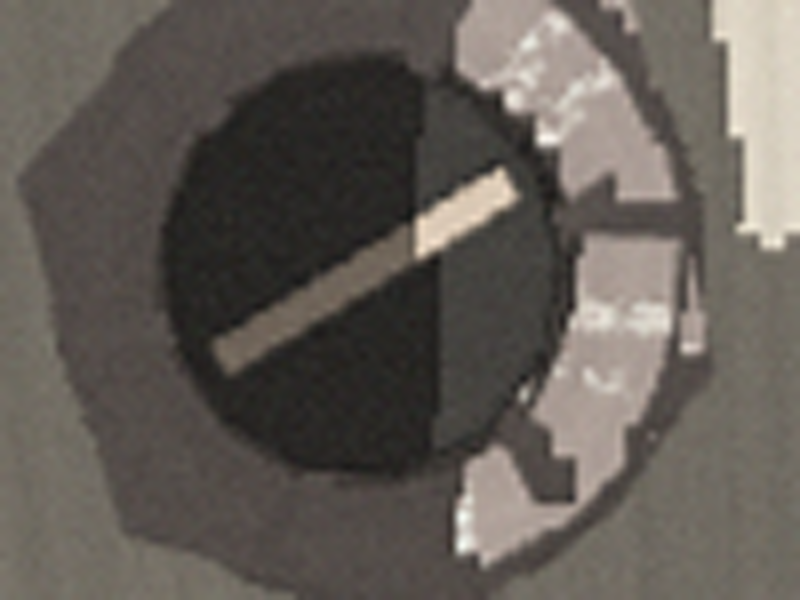

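The crop shows the scribed line from (222,358) to (512,185), slots at (640,218) and (545,460), and hex corners at (20,180), (125,530) and (715,360).

Run:
```python
from h import *
import pickle
c=pickle.load(open('ca.pkl','rb'))
f=lambda x,y,z: ray(c,227+(x+.5)/8-.5,83+(y+.5)/8-.5,z)[:2]
e=[f(222,358,.089),f(512,185,.089)];d=e[1]-e[0];ctr=(e[0]+e[1])/2
ang=lambda v:np.degrees(np.arctan2(v[1],v[0]))
print('ctr',ctr,'len',np.linalg.norm(d),'line',ang(d))
for p in [(640,218),(545,460)]: print('slot',(ang(f(*p,.08)-ctr))%60)
for p in [(20,180),(125,530),(715,360)]: print('corner->slot',(ang(f(*p,.066)-ctr)+30)%60)
s=readout.read_state();m=R.from_rotvec(s['tcp_rot']).as_matrix();print(s['tool_pos'],ang(m[:2,1]),m.round(3).tolist())
```

```text
ctr [0.58884514 0.15343001] len 0.02380164059794681 line 29.720323017414824
slot 11.209697595157582
slot 14.374809416492084
corner->slot 15.37622933323425
corner->slot 14.301149722823283
corner->slot 16.734182677760252
[0.59542178 0.08358227 0.15036333] -0.02794635794292601 [[0.0, 1.0, 0.004], [1.0, -0.0, 0.0], [0.0, 0.004, -1.0]]
```

Request:
{"name": "jog_arm", "arguments": {"deltas": [0.035,-0.004,0,0,0,-6,1,0.07,-0.006,0,0,0,-12,1,0.07,-0.006,0,0,0,-12,1,0.07,-0.006,0.03,0,0,-12,1,0.07,-0.006,0.03,0,0,-12,1]}}

```text
time: 1.4
tool_pos: [0.5861, 0.1529, 0.1163]
tcp_rot: [-1.977, -2.439, 0.005]
wrist_force: [-0.8, -0.1, -0.1]
width: 1.002
grip_force: 0.0
```

```bash
cat >> h.py <<'E'
def st():
    s=readout.read_state();m=R.from_rotvec(s['tcp_rot']).as_matrix()
    print(round(s['time'],2),'pos',np.round(s['tool_pos'],4),'th',np.degrees(np.arctan2(m[1,1],m[0,1])).round(2),'tilt',m[2].round(3),'F',np.round(s['wrist_force'],1),'T',np.round(s['torque'],2),'w',round(s['width']*85,1),'g',round(s['grip_force'],1));return s,m
def to(x,y,z,th=None):
    "delta in tool axes from measured pose"
    s,m=st();d=m.T@(np.array([x,y,z])-s['tool_pos']);print('move',d.round(4), '' if th is None else ('rotz',round(np.degrees(np.arctan2(m[1,1],m[0,1]))-th,2)))
E
python3 -c "
from h import *
to(.589,.1535,.06,12)"
```

```text
1.4 pos [0.5861 0.1529 0.1163] th 11.93 tilt [-0.    -0.004 -1.   ] F [-0.8 -0.1 -0.1] T [-0.02 -0.01  0.  ] w 85.2 g 0.0
move [0.0001 0.0032 0.0563] ('rotz', np.float64(-0.07))
```

Request:
{"name": "jog_arm", "arguments": {"deltas": [0,0.003,0.03,0,0,0,1,0,0.003,0.056,0,0,0,1,0,0.003,0.056,0,0,0,1,0,0.003,0.056,0,0,0,0.2,0,0.003,0.056,0,0,0,-0.2,0,0.003,0.056,0,0,0,-0.2,0,0.003,0.056,0,0,0,-0.2], "squeeze": 50}}

```text
time: 2.1
tool_pos: [0.5895, 0.1542, 0.0648]
tcp_rot: [-1.977, -2.441, 0.002]
wrist_force: [-5.9, -2.3, 8.1]
width: 0.571
grip_force: 53.2
```

```bash
python3 -c "
from h import *
to(.589,.1535,.06,-30.3)"
```

```text
2.1 pos [0.5895 0.1542 0.0648] th 12.01 tilt [-0.    -0.001 -1.   ] F [-5.9 -2.3  8.1] T [-0.45  1.28  0.02] w 48.5 g 53.2
move [-0.0006 -0.0006  0.0048] ('rotz', np.float64(42.31))
```

Request:
{"name": "jog_arm", "arguments": {"deltas": [0,0,-0.003,0,0,7,-0.2,0,0,-0.003,0,0,14,-0.2,0,0,-0.003,0,0,21,-0.2,0,0,-0.003,0,0,28,-0.2,0,0,-0.003,0,0,35,-0.2,0,0,-0.003,0,0,42.3,-0.2,0,0,-0.003,0,0,42.3,-0.2,0,0,-0.003,0,0,42.3,-0.2]}}

```text
time: 2.9
tool_pos: [0.5895, 0.1542, 0.065]
tcp_rot: [-2.723, -1.567, 0.002]
wrist_force: [1.7, -2.2, -7.9]
width: 0.572
grip_force: 56.7
```

```bash
python3 -c "
from h import *
st()"
```

```text
2.9 pos [0.5895 0.1542 0.065 ] th -30.16 tilt [-0.001 -0.001 -1.   ] F [ 1.7 -2.2 -7.9] T [-0.11  0.08 -0.14] w 48.6 g 56.7
```

Request:
{"name": "jog_arm", "arguments": {"deltas": [0,0,0.001,0,0,0,0.4,0,0,0.001,0,0,0,1,0,0,0,0,0,0,1,0,0,-0.045,0,0,0,1,0,0,-0.09,0,0,0,1,-0.035,0,-0.09,0,0,0,1,-0.067,0,-0.09,0,0,0,1,-0.067,0,-0.09,0,0,0,1]}}

```text
time: 3.7
tool_pos: [0.555, 0.0947, 0.1567]
tcp_rot: [2.725, 1.561, 0.001]
wrist_force: [-0.0, 0.9, -0.8]
width: 1.002
grip_force: 0.0
```

Run:
```python
from h import *
import pickle
st();st()
c=read_camera('wrist'); pickle.dump(c,open('ca2.pkl','wb'))
w=c['color'];p=proj(c,[.589,.1535,.089]).astype(int)
x0,y0=p[0]-50,p[1]-38
cv2.imwrite('pics/a3.png',cv2.resize(w[y0:y0+75,x0:x0+100],(800,600),interpolation=cv2.INTER_CUBIC));print(x0,y0)
cv2.imwrite('pics/w3.png',w)
```

```text
3.7 pos [0.555  0.0947 0.1567] th -30.37 tilt [-0.     0.001 -1.   ] F [-0.   0.9 -0.8] T [ 0.01 -0.    0.02] w 85.2 g 0.0
3.7 pos [0.555  0.0947 0.1567] th -30.37 tilt [-0.     0.001 -1.   ] F [-0.   0.9 -0.8] T [ 0.01 -0.    0.02] w 85.2 g 0.0
231 81
```

View pics/a3.png

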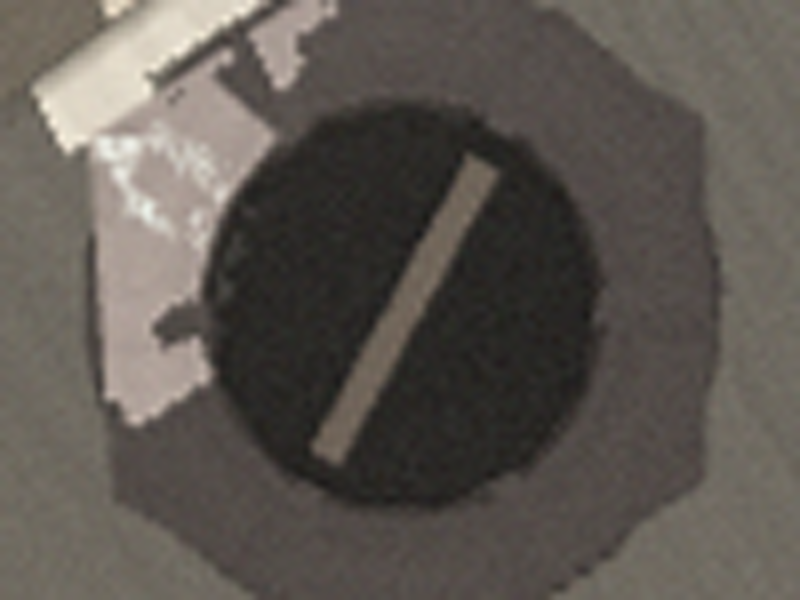

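The crop shows the line from (330,455) to (482,163), hex corners at (703,115), (705,480) and (113,500), and slots at (175,325) and (250,90).

Run:
```python
from h import *
import pickle
c=pickle.load(open('ca2.pkl','rb'))
f=lambda x,y,z: ray(c,231+(x+.5)/8-.5,81+(y+.5)/8-.5,z)[:2]
e=[f(330,455,.089),f(482,163,.089)];d=e[1]-e[0];ctr=(e[0]+e[1])/2
ang=lambda v:np.degrees(np.arctan2(v[1],v[0]))
print('ctr',ctr,'line',ang(d)%60)
for p in [(703,115),(705,480),(113,500)]: print('corner->slot',(ang(f(*p,.066)-ctr)+30)%60)
print('flat normal',(ang(f(703,115,.066)-f(705,480,.066))-90)%60)
```

```text
ctr [0.5887921  0.15342005] line 31.2264904463514
corner->slot 32.168607802697245
corner->slot 31.33089930865757
corner->slot 31.37900781518303
flat normal 31.787982988892587
```

Nut a is aligned to about 1°. Next I'll work out the microscope's clearance and look at nut b with the hand held on the front side.

Run:
```python
from h import *
c=read_camera('wrist');w=dict(c)
w['origin']=np.array([0.674,0.0673,0.3727]);w['attitude']=np.array([2.8702,.0013,-.0048])
for p in [(325,235),(262,282),(240,350),(390,335)]: print(p,ray(w,*p,0).round(3),ray(w,*p,.1).round(3),ray(w,*p,.2).round(3))
to(.546,-.085,.157,-60)
i=cv2.imread('pics/wrist0.png');cv2.imwrite('pics/m4.png',cv2.resize(i[210:380,200:420],(660,510),interpolation=cv2.INTER_CUBIC))
```

```text
(325, 235) [ 0.727 -0.071  0.   ] [ 0.713 -0.034  0.1  ] [0.699 0.003 0.2  ]
(262, 282) [ 0.647 -0.136  0.   ] [ 0.654 -0.082  0.1  ] [ 0.661 -0.027  0.2  ]
(240, 350) [ 0.614 -0.242  0.   ] [ 0.63  -0.159  0.1  ] [ 0.646 -0.076  0.2  ]
(390, 335) [ 0.822 -0.217  0.   ] [ 0.782 -0.141  0.1  ] [ 0.743 -0.064  0.2  ]
3.8 pos [0.5566 0.0966 0.1565] th -30.35 tilt [ 0.002  0.002 -1.   ] F [-0.2 -1.   0.2] T [-0.05 -0.01 -0.02] w 84.8 g 0.0
move [-0.1621  0.0826 -0.0007] ('rotz', np.float64(29.65))
```

View pics/m4.png

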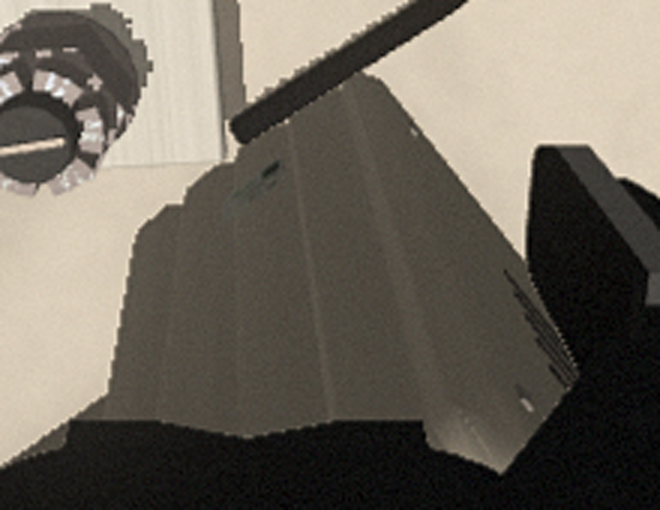

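The microscope's nearest face is about 75 mm from nut b's axis, at (.64,-.125).

Request:
{"name": "jog_arm", "arguments": {"deltas": [-0.04,0.018,0,0,0,8,1,-0.08,0.036,0,0,0,16,1,-0.12,0.054,0,0,0,24,1,-0.16,0.071,0,0,0,32,1,-0.16,0.071,0,0,0,40,1,-0.16,0.071,0,0,0,45,1,-0.16,0.071,0,0,0,45,1]}}

```text
time: 4.5
tool_pos: [0.5377, -0.0772, 0.1556]
tcp_rot: [-3.116, -0.401, -0.002]
wrist_force: [0.5, 1.1, 0.7]
width: 0.998
grip_force: 0.0
```

Run:
```python
from h import *
import pickle
st()
c=read_camera('wrist'); pickle.dump(c,open('cb.pkl','wb'))
w=c['color'];p=proj(c,[.603,-.061,.089]).astype(int)
x0,y0=max(p[0]-50,0),max(p[1]-38,0)
cv2.imwrite('pics/b2.png',cv2.resize(w[y0:y0+75,x0:x0+100],(800,600),interpolation=cv2.INTER_CUBIC));print(x0,y0)
```

```text
4.5 pos [ 0.5377 -0.0772  0.1556] th -75.32 tilt [ 0.001  0.    -1.   ] F [0.5 1.1 0.7] T [-0.03 -0.    0.01] w 84.8 g 0.0
232 82
```

View pics/b2.png

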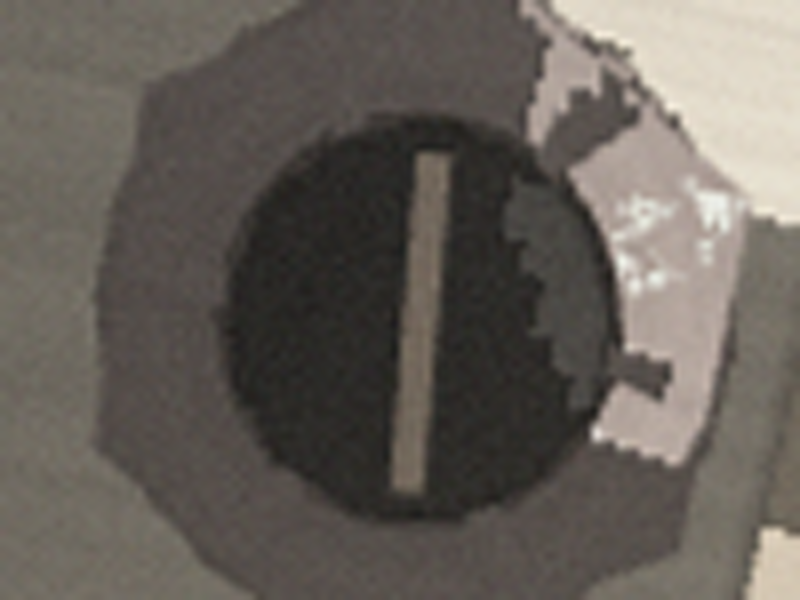

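The crop shows the line from (406,490) to (434,155), hex corners at (145,85), (98,445), (685,545) and (745,200), and slots at (600,105) and (650,375).

Run:
```python
from h import *
import pickle
c=pickle.load(open('cb.pkl','rb'))
f=lambda x,y,z: ray(c,232+(x+.5)/8-.5,82+(y+.5)/8-.5,z)[:2]
e=[f(406,490,.089),f(434,155,.089)];d=e[1]-e[0];ctr=(e[0]+e[1])/2
ang=lambda v:np.degrees(np.arctan2(v[1],v[0]))
print('ctr',ctr,'line',ang(d)%180,ang(d)%60)
for p in [(600,105),(650,375)]: print('slot',(ang(f(*p,.08)-ctr))%60)
for p in [(145,85),(98,445),(685,545),(745,200)]: print('corner->slot',(ang(f(*p,.066)-ctr)+30)%60)
ca=np.array([.5888,.1534]);print(np.linalg.norm(ca-ctr),'seat',(ca+ctr)/2)
s,m=st()
to(*ctr,.157)
```

```text
ctr [ 0.60234205 -0.06215924] line 9.868469082656006 9.868469082656006
slot 34.28763740630665
slot 32.883539656076024
corner->slot 34.573144011320906
corner->slot 34.7381954222279
corner->slot 36.16097169306492
corner->slot 34.819503809579466
0.21598419556613363 seat [0.59557102 0.04562038]
4.55 pos [ 0.5376 -0.0769  0.1556] th -75.16 tilt [ 0.001  0.    -1.   ] F [-0.   0.6 -0.9] T [ 0.04 -0.02 -0.05] w 85.2 g 0.0
4.55 pos [ 0.5376 -0.0769  0.1556] th -75.16 tilt [ 0.001  0.    -1.   ] F [-0.   0.6 -0.9] T [ 0.04 -0.02 -0.05] w 85.2 g 0.0
move [ 0.0664  0.0024 -0.0014]
```

Request:
{"name": "jog_arm", "arguments": {"deltas": [0,0,0,0,0,-8.5,1,0,0,0,0,0,-17,1,0,0,0,0,0,-25.5,1,0,0,0,0,0,-34,1,0,0,0,0,0,-42.5,1,0,0,0,0,0,-51,1,0,0,0,0,0,-59.5,1,0,0,0,0,0,-68,1]}}

```text
time: 5.35
tool_pos: [0.5373, -0.0763, 0.1554]
tcp_rot: [2.348, 2.087, 0.001]
wrist_force: [-0.5, -0.1, 0.1]
width: 1.004
grip_force: 0.0
```

```bash
python3 -c "
from h import *
to(.6023,-.0622,.12,32)"
```

```text
5.35 pos [ 0.5373 -0.0763  0.1554] th -6.72 tilt [ 0.  0. -1.] F [-0.5 -0.1  0.1] T [-0.02  0.01  0.02] w 85.4 g 0.0
move [0.0216 0.0629 0.0354] ('rotz', np.float64(-38.72))
```

Request:
{"name": "jog_arm", "arguments": {"deltas": [0.005,0.015,0,0,0,-8,1,0.01,0.03,0,0,0,-16,1,0.015,0.045,0,0,0,-24,1,0.0216,0.0629,0,0,0,-32,1,0.0216,0.0629,0.02,0,0,-39,1,0.0216,0.0629,0.035,0,0,-39,1,0.0216,0.0629,0.035,0,0,-39,1]}}

```text
time: 6.05
tool_pos: [0.5995, -0.0627, 0.1169]
tcp_rot: [-1.528, -2.738, 0.003]
wrist_force: [-1.2, 0.6, -0.5]
width: 0.996
grip_force: 0.0
```

```bash
python3 -c "
from h import *
to(.6023,-.0622,.063,32)"
```

```text
6.05 pos [ 0.5995 -0.0627  0.1169] th 31.66 tilt [ 0.004 -0.005 -1.   ] F [-1.2  0.6 -0.5] T [-0.02 -0.02 -0.05] w 84.6 g 0.0
move [-0.0013  0.0029  0.0539] ('rotz', np.float64(-0.34))
```

Request:
{"name": "jog_arm", "arguments": {"deltas": [-0.001,0.002,0.03,0,0,0,1,-0.001,0.002,0.053,0,0,0,1,-0.001,0.002,0.053,0,0,0,1,-0.001,0.002,0.053,0,0,0,0.2,-0.001,0.002,0.053,0,0,0,-0.2,-0.001,0.002,0.053,0,0,0,-0.2,-0.001,0.002,0.053,0,0,0,-0.2]}}

```text
time: 6.75
tool_pos: [0.6049, -0.0641, 0.0698]
tcp_rot: [1.529, 2.742, 0.0]
wrist_force: [-3.0, -0.6, 4.6]
width: 0.571
grip_force: 52.0
```

```bash
python3 -c "
from h import *
to(.6023,-.0622,.063,9.7)"
```

```text
6.75 pos [ 0.6049 -0.0641  0.0698] th 31.71 tilt [-0.002  0.001 -1.   ] F [-3.  -0.6  4.6] T [-0.15  0.49  0.13] w 48.6 g 52.0
move [ 0.003  -0.0013  0.0068] ('rotz', np.float64(22.01))
```

Request:
{"name": "jog_arm", "arguments": {"deltas": [0,0,0,0,0,7,-0.2,0,0,0,0,0,14,-0.2,0,0,0,0,0,22,-0.2,0,0,0,0,0,22,-0.2,0,0,0,0,0,22,-0.2]}}

```text
time: 7.25
tool_pos: [0.6038, -0.0645, 0.0697]
tcp_rot: [2.026, 2.4, -0.002]
wrist_force: [-6.6, -2.8, 7.0]
width: 0.569
grip_force: 51.7
```

```bash
python3 -c "
from h import *
st()"
```

```text
7.25 pos [ 0.6038 -0.0645  0.0697] th 9.68 tilt [-0.001 -0.    -1.   ] F [-6.6 -2.8  7. ] T [-0.47  0.85 -0.09] w 48.3 g 51.7
```

Request:
{"name": "jog_arm", "arguments": {"deltas": [0,0,0,0,0,0,0.4,0,0,0,0,0,0,1,0,0,0,0,0,0,1,0,0,-0.045,0,0,0,1,0,0,-0.085,0,0,0,1,-0.002,-0.03,-0.085,0,0,8,1,-0.004,-0.066,-0.085,0,0,16,1,-0.004,-0.066,-0.085,0,0,24,1]}}

```text
time: 8.05
tool_pos: [0.5355, -0.0787, 0.1517]
tcp_rot: [-2.485, -1.918, 0.004]
wrist_force: [0.2, -0.1, -0.9]
width: 0.999
grip_force: 0.0
```

Request:
{"name": "jog_arm", "arguments": {"deltas": [0,0,0,0,0,8.5,1,0,0,0,0,0,17,1,0,0,0,0,0,25.5,1,0,0,0,0,0,34,1,0,0,0,0,0,42.5,1,0,0,0,0,0,51,1,0,0,0,0,0,56,1,0,0,0,0,0,56,1]}}

```text
time: 8.85
tool_pos: [0.5399, -0.0785, 0.1525]
tcp_rot: [3.095, 0.537, 0.001]
wrist_force: [0.1, -0.6, -0.1]
width: 1.001
grip_force: 0.0
```

Run:
```python
from h import *
import pickle
st()
c=read_camera('wrist'); pickle.dump(c,open('cb2.pkl','wb'))
w=c['color'];p=proj(c,[.6023,-.0622,.089]).astype(int)
x0,y0=max(p[0]-50,0),max(p[1]-38,0)
cv2.imwrite('pics/b3.png',cv2.resize(w[y0:y0+75,x0:x0+100],(800,600),interpolation=cv2.INTER_CUBIC));print(x0,y0)
```

```text
8.85 pos [ 0.5399 -0.0785  0.1525] th -70.3 tilt [ 0.001  0.    -1.   ] F [ 0.1 -0.6 -0.1] T [0.02 0.   0.02] w 85.1 g 0.0
240 87
```

View pics/b3.png

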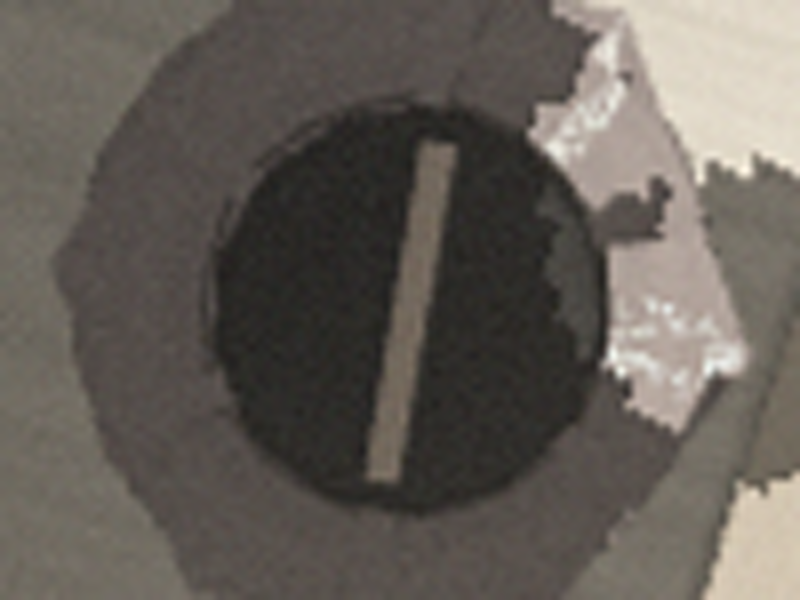

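The crop shows the line from (384,480) to (437,143), corners at (55,265), (745,360) and (625,5), and a slot at (640,210).

Run:
```python
from h import *
import pickle
c=pickle.load(open('cb2.pkl','rb'))
f=lambda x,y,z: ray(c,240+(x+.5)/8-.5,87+(y+.5)/8-.5,z)[:2]
e=[f(384,480,.089),f(437,143,.089)];d=e[1]-e[0];ctr=(e[0]+e[1])/2
ang=lambda v:np.degrees(np.arctan2(v[1],v[0]))
print('ctr',ctr,'line',ang(d)%60)
for p in [(640,210)]: print('slot',(ang(f(*p,.08)-ctr))%60)
for p in [(55,265),(745,360),(625,5)]: print('corner->slot',(ang(f(*p,.066)-ctr)+30)%60)
# dishes in the wrist/side views
c=read_camera('side')
for u,v in [(488,281),(478,303),(360,387),(420,414)]: print('dish',ray(c,u*.7,v*.7,.012).round(3))
for u,v in [(416,464),(348,442),(485,462),(520,372)]: print('other',ray(c,u*.7,v*.7,.012).round(3))
to(.404,-.093,.157,-90)
```

```text
ctr [ 0.60235715 -0.0622104 ] line 10.925552728427986
slot 12.82784468411976
corner->slot 12.614652695279403
corner->slot 11.67768391367936
corner->slot 12.92330265236319
dish [ 0.4   -0.112  0.012]
dish [ 0.4   -0.015  0.012]
dish [0.527 0.316 0.012]
dish [0.411 0.355 0.012]
other [0.384 0.466 0.012]
other [0.496 0.451 0.012]
other [0.29  0.432 0.012]
other [0.279 0.195 0.012]
8.95 pos [ 0.5399 -0.0785  0.1524] th -70.17 tilt [ 0.  0. -1.] F [ 0.6  0.3 -0. ] T [-0.02  0.01  0.03] w 84.9 g 0.0
move [-0.1327 -0.0325 -0.0046] ('rotz', np.float64(19.83))
```

Both nuts are done: a is off by 1° at most, b by about 2°. Next I'll turn the hand to θ≈90 so the camera is on the robot side, rising and drawing in on the way.

Request:
{"name": "jog_arm", "arguments": {"deltas": [0,0,-0.03,0,0,-8.5,1,0,0,-0.06,0,0,-17,1,-0.02,-0.01,-0.09,0,0,-25.5,1,-0.04,-0.02,-0.09,0,0,-34,1,-0.06,-0.023,-0.09,0,0,-42.5,1,-0.066,-0.023,-0.09,0,0,-51,1,-0.066,-0.023,-0.09,0,0,-59.5,1,-0.066,-0.023,-0.09,0,0,-68,1]}}

```text
time: 9.75
tool_pos: [0.4696, -0.0793, 0.2426]
tcp_rot: [2.257, 2.185, 0.001]
wrist_force: [0.6, 0.0, 0.1]
width: 1.0
grip_force: 0.0
```

Request:
{"name": "jog_arm", "arguments": {"deltas": [0,0,0,0,0,-8.5,1,0,0,0,0,0,-17,1,0,0,0,0,0,-25.5,1,0,0,0,0,0,-34,1,0,0,0,0,0,-42.5,1,0,0,0,0,0,-51,1,0,0,0,0,0,-59.5,1,0,0,0,0,0,-68,1]}}

```text
time: 10.55
tool_pos: [0.4698, -0.0792, 0.2424]
tcp_rot: [0.649, 3.074, 0.0]
wrist_force: [0.3, -0.4, -0.8]
width: 1.0
grip_force: 0.0
```

Request:
{"name": "jog_arm", "arguments": {"deltas": [0,0,0,0,0,-8.5,1,0,0,0,0,0,-17,1,0,0,0,0,0,-24.5,1,0,0,0,0,0,-24.5,1,0,0,0,0,0,-24.5,1]}}

```text
time: 11.05
tool_pos: [0.4698, -0.0792, 0.2424]
tcp_rot: [-0.002, 3.141, 0.0]
wrist_force: [-0.5, 0.4, 0.6]
width: 0.998
grip_force: 0.0
```

Run:
```python
from h import *
import pickle
s,m=st();print(s['q'])
c=read_camera('wrist'); pickle.dump(c,open('cd.pkl','wb')); cv2.imwrite('pics/d1.png',c['color'])
```

```text
11.05 pos [ 0.4698 -0.0792  0.2424] th 90.08 tilt [-0.  0. -1.] F [-0.5  0.4  0.6] T [0.03 0.08 0.  ] w 84.8 g 0.0
[-2.19225700e-01 -1.14628596e-01  2.02026299e+00  4.99176314e-05
  1.23576630e+00 -1.79146881e+00]
```

View pics/d1.png

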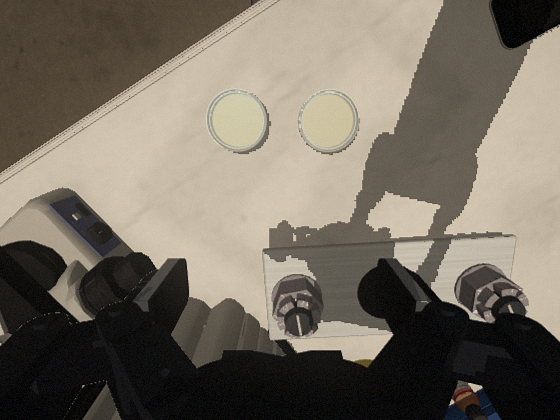

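The picture shows two dishes with their tops centred at (238,120) and (328,121). The pad is partly hidden at (385,290).

Run:
```python
from h import *
import pickle
c=pickle.load(open('cd.pkl','rb'))
for u,v in [(238,120),(328,121)]: print(ray(c,u,v,.014))
p=ray(c,328,121,.014)
to(p[0],p[1],.04)
```

```text
[ 0.40013559 -0.12703491  0.014     ]
[ 0.40100361 -0.02969952  0.014     ]
11.1 pos [ 0.4698 -0.0792  0.2423] th 90.09 tilt [-0. -0. -1.] F [ 1.2 -0.2  0.1] T [ 0.02 -0.04  0.02] w 85.3 g 0.0
move [0.0687 0.0496 0.2023]
```

Request:
{"name": "jog_arm", "arguments": {"deltas": [0.035,0.025,0.02,0,0,0,1,0.068,0.049,0.06,0,0,0,1,0.068,0.049,0.1,0,0,0,1,0.068,0.049,0.15,0,0,0,1,0.068,0.049,0.18,0,0,0,1,0.068,0.049,0.2,0,0,0,1,0.068,0.049,0.2,0,0,0,1]}}

```text
time: 11.8
tool_pos: [0.3985, -0.03, 0.0395]
tcp_rot: [0.004, -3.135, -0.001]
wrist_force: [-0.4, 0.0, -0.4]
width: 0.999
grip_force: 0.0
```

```bash
python3 -c "
from h import *
to(.401,-.0297,.02,90)"
```

```text
11.8 pos [ 0.3985 -0.03    0.0395] th 90.13 tilt [ 0.007  0.001 -1.   ] F [-0.4  0.  -0.4] T [ 0.06 -0.02 -0.02] w 84.9 g 0.0
move [-0.0027  0.0003  0.0195] ('rotz', np.float64(0.13))
```

Request:
{"name": "jog_arm", "arguments": {"deltas": [-0.001,0,0.01,0,0,0,1,-0.001,0,0.019,0,0,0,1,-0.001,0,0.019,0,0,0,1,-0.001,0,0.019,0,0,0,0.4,-0.001,0,0.019,0,0,0,0.2,-0.001,0,0.019,0,0,0,0.2,-0.001,0,0.019,0,0,0,0.2], "squeeze": 30}}

```text
time: 12.5
tool_pos: [0.4033, -0.0306, 0.0245]
tcp_rot: [-0.005, 3.141, -0.0]
wrist_force: [-1.8, 0.7, 6.8]
width: 0.747
grip_force: 31.2
```

```bash
python3 -c "
from h import *
st()
c=read_camera('side');p=proj(c,[.4,-.03,.02]).astype(int)
cv2.imwrite('pics/g1.png',cv2.resize(c['color'][p[1]-40:p[1]+35,p[0]-50:p[0]+50],(800,600),interpolation=cv2.INTER_CUBIC))"
```

```text
12.5 pos [ 0.4033 -0.0306  0.0245] th 90.19 tilt [-0.001 -0.    -1.   ] F [-1.8  0.7  6.8] T [0.03 0.41 0.04] w 63.5 g 31.2
```

View pics/g1.png

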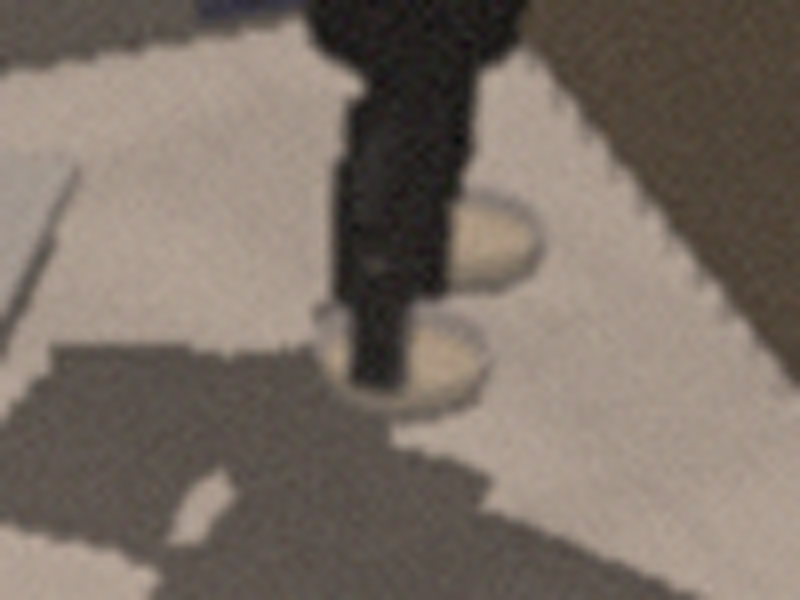

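The fingers stand either side of the dish, with the tips above its lower edge, and the grip reads 63.5 mm at 31 N. Next I lift and carry it to above the pad.

Request:
{"name": "jog_arm", "arguments": {"deltas": [0,0,-0.04,0,0,0,0.2,0,0,-0.09,0,0,0,0.2,-0.04,0.016,-0.09,0,0,0,0.2,-0.08,0.032,-0.09,0,0,0,0.2,-0.12,0.048,-0.09,0,0,0,0.2,-0.16,0.064,-0.09,0,0,0,0.2,-0.194,0.076,-0.09,0,0,0,0.2,-0.194,0.076,-0.09,0,0,0,0.2]}}

```text
time: 13.35
tool_pos: [0.6013, 0.0478, 0.1145]
tcp_rot: [-0.008, 3.136, 0.001]
wrist_force: [-0.2, -0.1, 0.3]
width: 0.737
grip_force: 33.0
```

```bash
python3 -c "
from h import *
to(.5976,.0456,.063,90)"
```

```text
13.35 pos [0.6013 0.0478 0.1145] th 90.28 tilt [-0.005  0.001 -1.   ] F [-0.2 -0.1  0.3] T [-0.    0.07  0.02] w 62.7 g 33.0
move [ 0.004  -0.0022  0.0515] ('rotz', np.float64(0.28))
```

Request:
{"name": "jog_arm", "arguments": {"deltas": [0.003,-0.002,0.025,0,0,0,0.2,0.003,-0.002,0.048,0,0,0,0.2,0.003,-0.002,0.048,0,0,0,0.2,0.003,-0.002,0.048,0,0,0,0.2]}}

```text
time: 13.75
tool_pos: [0.5925, 0.044, 0.0653]
tcp_rot: [0.005, -3.14, 0.0]
wrist_force: [-0.3, -0.1, 0.1]
width: 0.739
grip_force: 33.1
```

```bash
python3 -c "
from h import *
to(.5976,.0456,.061,90)"
```

```text
13.75 pos [0.5925 0.044  0.0653] th 90.19 tilt [ 0.001 -0.    -1.   ] F [-0.3 -0.1  0.1] T [-0.    0.01 -0.06] w 62.8 g 33.1
move [-0.0052  0.0016  0.0043] ('rotz', np.float64(0.19))
```

Request:
{"name": "jog_arm", "arguments": {"deltas": [-0.002,0.001,0,0,0,0,0.2,-0.002,0.001,0,0,0,0,0.2,-0.002,0.001,0,0,0,0,0.2,-0.002,0.001,0,0,0,0,0.2]}}

```text
time: 14.15
tool_pos: [0.5959, 0.0452, 0.0661]
tcp_rot: [-0.005, 3.14, 0.0]
wrist_force: [-0.4, 0.2, -0.0]
width: 0.739
grip_force: 33.1
```

```bash
python3 -c "
from h import *
to(.5976,.0456,.061,90)"
```

```text
14.15 pos [0.5959 0.0452 0.0661] th 90.2 tilt [-0.001  0.    -1.   ] F [-0.4  0.2 -0. ] T [ 0.01 -0.01 -0.02] w 62.8 g 33.1
move [-0.0017  0.0004  0.0051] ('rotz', np.float64(0.2))
```

Request:
{"name": "jog_arm", "arguments": {"deltas": [-0.001,0,0.003,0,0,0,0.2,-0.001,0,0.005,0,0,0,0.2,-0.001,0,0.005,0,0,0,0.5,-0.001,0,0.005,0,0,0,0.9,-0.001,0,0.005,0,0,0,1,-0.001,0,-0.03,0,0,0,1,-0.001,0,-0.07,0,0,0,1,-0.001,0,-0.11,0,0,0,1]}}

```text
time: 14.95
tool_pos: [0.5955, 0.0452, 0.1755]
tcp_rot: [0.006, -3.139, 0.0]
wrist_force: [1.1, 0.8, 0.4]
width: 1.003
grip_force: 0.0
```

Request:
{"name": "jog_arm", "arguments": {"deltas": [-0.035,0,-0.03,0,0,0,1,-0.067,0,-0.05,0,0,0,1,-0.067,0,-0.05,0,0,0,1,-0.067,0,-0.05,0,0,0,1]}}

```text
time: 15.35
tool_pos: [0.6636, 0.0454, 0.2253]
tcp_rot: [0.005, -3.142, -0.0]
wrist_force: [-0.3, -0.4, -1.2]
width: 0.999
grip_force: 0.0
```

```bash
cat >> h.py <<'E'
def circle(c,p,z,win=60,rr=(25,45),bg=None):
    "fit a bright disc near projected p by Hough on the beige; returns world centre"
    u,v=proj(c,[p[0],p[1],z]).astype(int); y0=max(v-win,0);x0=max(u-win,0)
    g=cv2.cvtColor(c['color'][y0:y0+2*win,x0:x0+2*win],cv2.COLOR_BGR2GRAY)
    h=cv2.HoughCircles(cv2.medianBlur(g,3),cv2.HOUGH_GRADIENT,1,30,param1=80,param2=15,minRadius=rr[0],maxRadius=rr[1])
    return [] if h is None else [(k[0]+x0,k[1]+y0,k[2],ray(c,k[0]+x0,k[1]+y0,z).round(4)) for k in h[0][:4]]
E
python3 - <<'E'
from h import *
import pickle
st();c=read_camera('wrist');pickle.dump(c,open('cp.pkl','wb'));cv2.imwrite('pics/p1.png',c['color'])
print(circle(c,[.5956,.0456],.052))
d=pickle.load(open('cd.pkl','rb'));print(circle(d,[.4,-.127],.016))
E
```

```text
15.35 pos [0.6636 0.0454 0.2253] th 90.19 tilt [ 0.  0. -1.] F [-0.3 -0.4 -1.2] T [-0.01  0.02 -0.01] w 84.9 g 0.0
[(np.float64(283.5), np.float64(118.5), np.float32(37.3), array([0.5927, 0.0463, 0.052 ]))]
[(np.float64(237.5), np.float64(120.5), np.float32(30.5), array([ 0.4007, -0.1273,  0.016 ]))]
```

View pics/p1.png

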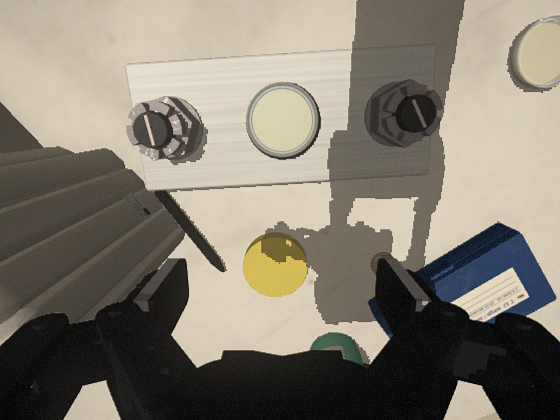

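The picture shows the first dish centred on the pad at (283,119), about 3 mm off in x. A left-hand dish shows at (543,52), and the tape, bottle and marker are untouched. Next is the right front dish.

Request:
{"name": "jog_arm", "arguments": {"deltas": [0.04,-0.025,0,0,0,0,1,0.08,-0.05,0,0,0,0,1,0.12,-0.075,0,0,0,0,1,0.16,-0.1,0,0,0,0,1,0.194,-0.125,0,0,0,0,1,0.194,-0.125,0,0,0,0,1,0.194,-0.125,0,0,0,0,1]}}

```text
time: 16.1
tool_pos: [0.4678, -0.0801, 0.2239]
tcp_rot: [0.003, -3.14, -0.001]
wrist_force: [0.1, -0.8, -0.1]
width: 1.003
grip_force: 0.0
```

Run:
```python
from h import *
c=read_camera('wrist');k=circle(c,[.4,-.127],.016);print(k)
p=k[0][3];to(p[0]+.001,p[1],.04,90)
```

```text
[(np.float64(235.5), np.float64(123.5), np.float32(31.1), array([ 0.4013, -0.1278,  0.016 ]))]
16.15 pos [ 0.469  -0.0799  0.2244] th 90.16 tilt [ 0.001  0.001 -1.   ] F [ 0.3  1.1 -0.1] T [ 0.03 -0.    0.03] w 85.1 g 0.0
move [ 0.0667 -0.0479  0.1844] ('rotz', np.float64(0.16))
```

Request:
{"name": "jog_arm", "arguments": {"deltas": [0.035,-0.025,0.02,0,0,0,1,0.067,-0.048,0.06,0,0,0,1,0.067,-0.048,0.105,0,0,0,1,0.067,-0.048,0.15,0,0,0,1,0.067,-0.048,0.18,0,0,0,1,0.067,-0.048,0.18,0,0,0,1,0.067,-0.048,0.204,0,0,0,1,0.067,-0.048,0.204,0,0,0,1]}}

```text
time: 16.95
tool_pos: [0.4025, -0.1275, 0.0204]
tcp_rot: [0.007, -3.138, -0.002]
wrist_force: [-0.6, -0.0, 0.7]
width: 1.004
grip_force: 0.0
```

Request:
{"name": "jog_arm", "arguments": {"deltas": [0,0,0,0,0,0,1,0,0,0,0,0,0,0.4,0,0,0,0,0,0,0.2,0,0,0,0,0,0,0.2,0,0,0,0,0,0,0.2]}}

```text
time: 17.45
tool_pos: [0.4046, -0.1288, 0.0235]
tcp_rot: [-0.005, 3.139, -0.001]
wrist_force: [-1.2, 1.6, 7.2]
width: 0.747
grip_force: 30.9
```

```bash
python3 -c "
from h import *
st()"
```

```text
17.45 pos [ 0.4046 -0.1288  0.0235] th 90.2 tilt [-0.003 -0.001 -1.   ] F [-1.2  1.6  7.2] T [0.27 0.3  0.04] w 63.5 g 30.9
```

Request:
{"name": "jog_arm", "arguments": {"deltas": [0,0,-0.04,0,0,0,0.2,0,0,-0.08,0,0,0,0.2,-0.025,0.03,-0.11,0,0,0,0.2,-0.06,0.06,-0.11,0,0,0,0.2,-0.095,0.09,-0.11,0,0,0,0.2,-0.13,0.12,-0.11,0,0,0,0.2,-0.165,0.15,-0.11,0,0,0,0.2,-0.194,0.175,-0.11,0,0,0,0.2]}}

```text
time: 18.25
tool_pos: [0.5986, 0.0491, 0.1328]
tcp_rot: [-0.007, 3.139, 0.0]
wrist_force: [1.3, -0.9, -0.7]
width: 0.749
grip_force: 33.1
```

Request:
{"name": "jog_arm", "arguments": {"deltas": [0,0,0,0,0,0,0.2,0,0,0,0,0,0,0.2,0,0,0.02,0,0,0,0.2,0,0,0.035,0,0,0,0.2,0,0,0.045,0,0,0,0.2,0,0,0.045,0,0,0,0.2,0,0,0.045,0,0,0,0.2]}}

```text
time: 18.95
tool_pos: [0.5959, 0.0468, 0.0861]
tcp_rot: [0.004, -3.141, 0.0]
wrist_force: [0.4, -0.2, -0.7]
width: 0.745
grip_force: 33.1
```

```bash
python3 -c "
from h import *
to(.5985,.0458,.0755,90)"
```

```text
18.95 pos [0.5959 0.0468 0.0861] th 90.16 tilt [ 0.001 -0.    -1.   ] F [ 0.4 -0.2 -0.7] T [-0.04 -0.02  0.01] w 63.3 g 33.1
move [-0.0026 -0.001   0.0106] ('rotz', np.float64(0.16))
```

Request:
{"name": "jog_arm", "arguments": {"deltas": [-0.003,-0.001,0,0,0,0,0.2,-0.003,-0.001,0.006,0,0,0,0.2,-0.003,-0.001,0.011,0,0,0,0.2,-0.003,-0.001,0.011,0,0,0,0.2,-0.003,-0.001,0.011,0,0,0,0.2]}}

```text
time: 19.45
tool_pos: [0.5994, 0.0463, 0.0752]
tcp_rot: [0.006, -3.142, 0.0]
wrist_force: [-0.6, -0.3, -0.3]
width: 0.745
grip_force: 33.2
```

Request:
{"name": "jog_arm", "arguments": {"deltas": [0,0,0,0,0,0,0.5,0,0,0,0,0,0,0.9,0,0,0,0,0,0,1,0,0,-0.03,0,0,0,1,0,0,-0.07,0,0,0,1,0,0,-0.11,0,0,0,1,0,0,-0.14,0,0,0,1]}}

```text
time: 20.15
tool_pos: [0.6001, 0.0463, 0.2182]
tcp_rot: [-0.006, 3.139, 0.0]
wrist_force: [-0.1, 0.2, 0.2]
width: 0.998
grip_force: 0.0
```

Request:
{"name": "jog_arm", "arguments": {"deltas": [-0.035,0,0,0,0,0,1,-0.067,0,0,0,0,0,1,-0.067,0,0,0,0,0,1,-0.067,0,0,0,0,0,1]}}

```text
time: 20.55
tool_pos: [0.6661, 0.0464, 0.2145]
tcp_rot: [0.005, -3.14, 0.0]
wrist_force: [0.1, -0.0, 0.3]
width: 0.999
grip_force: 0.0
```

Run:
```python
from h import *
st();c=read_camera('wrist');cv2.imwrite('pics/p2.png',c['color'])
print(circle(c,[.5956,.0456],.068,rr=(30,48)))
s=read_camera('side')
for q in [(.527,.316),(.411,.355)]: print(circle(s,q,.016,win=30,rr=(8,20)))
print([circle(c,q,.016,win=50,rr=(25,42)) for q in [(.53,.285),(.41,.32)]])
```

```text
20.55 pos [0.6661 0.0464 0.2145] th 90.19 tilt [ 0.002 -0.    -1.   ] F [ 0.1 -0.   0.3] T [0.01 0.02 0.02] w 84.9 g 0.0
[(np.float64(281.5), np.float64(116.5), np.float32(38.6), array([0.5935, 0.0454, 0.068 ]))]
[(np.float64(250.5), np.float64(266.5), np.float32(15.6), array([0.5351, 0.3059, 0.016 ]))]
[(np.float64(294.5), np.float64(282.5), np.float32(19.4), array([0.4159, 0.3339, 0.016 ]))]Traceback (most recent call last):
  File "<stdin>", line 6, in <module>
  File "h.py", line 18, in circle
    g=cv2.cvtColor(c['color'][y0:y0+2*win,x0:x0+2*win],cv2.COLOR_BGR2GRAY)
cv2.error: OpenCV(4.12.0) /io/opencv/modules/imgproc/src/color.cpp:199: error: (-215:Assertion failed) !_src.empty() in function 'cvtColor'
```

The pile is good at (.5935,.0454). Now the left-hand dishes.

Request:
{"name": "jog_arm", "arguments": {"deltas": [0.04,0.01,0,0,0,0,1,0.08,0.04,0,0,0,0,1,0.115,0.075,0,0,0,0,1,0.126,0.12,0,0,0,0,1,0.126,0.17,0,0,0,0,1,0.126,0.22,0,0,0,0,1,0.126,0.26,0,0,0,0,1,0.126,0.26,0,0,0,0,1]}}

```text
time: 21.45
tool_pos: [0.5378, 0.3103, 0.2154]
tcp_rot: [-0.013, 3.142, 0.003]
wrist_force: [0.6, -1.1, -0.7]
width: 0.999
grip_force: 0.0
```

Run:
```python
from h import *
import pickle
st();c=read_camera('wrist');cv2.imwrite('pics/l1.png',c['color']);pickle.dump(c,open('cl.pkl','wb'))
print(circle(c,(.535,.306),.016),circle(c,(.415,.335),.016))
```

```text
21.45 pos [0.5378 0.3103 0.2154] th 90.48 tilt [-0.     0.002 -1.   ] F [ 0.6 -1.1 -0.7] T [-0.04  0.02 -0.02] w 84.9 g 0.0
[(np.float64(277.5), np.float64(177.5), np.float32(29.9), array([0.5258, 0.3058, 0.016 ]))] [(np.float64(320.5), np.float64(58.5), np.float32(31.5), array([0.4118, 0.3458, 0.016 ]))]
```

View pics/l1.png

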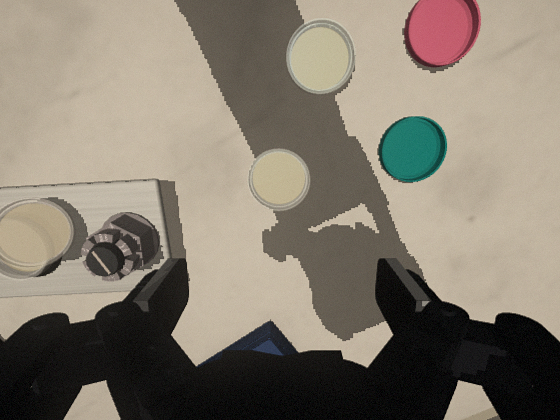

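The picture shows beige dishes at (279,179) and (320,57); the turquoise (412,149) and pink (443,32) ones are not meant. That makes four dishes in all. I'll grasp the first of these two.

```bash
python3 -c "
from h import *
to(.528,.3058,.0205,90)"
```

```text
21.5 pos [0.5379 0.3079 0.2151] th 90.43 tilt [ 0.001 -0.    -1.   ] F [1.2 0.4 0.7] T [-0.02  0.01 -0.  ] w 85.0 g 0.0
move [ 0.0098 -0.002   0.1947] ('rotz', np.float64(0.43))
```

Request:
{"name": "jog_arm", "arguments": {"deltas": [0.01,-0.001,0.04,0,0,0,1,0.01,-0.001,0.085,0,0,0,1,0.01,-0.001,0.13,0,0,0,1,0.01,-0.001,0.165,0,0,0,1,0.01,-0.001,0.165,0,0,0,1,0.01,-0.001,0.194,0,0,0,1,0.01,-0.001,0.194,0,0,0,1,0.01,-0.001,0.194,0,0,0,1]}}

```text
time: 22.3
tool_pos: [0.5299, 0.3045, 0.0228]
tcp_rot: [-0.005, 3.141, 0.0]
wrist_force: [0.7, 0.5, 0.5]
width: 0.999
grip_force: 0.0
```

Request:
{"name": "jog_arm", "arguments": {"deltas": [0,0,0,0,0,0,0.4,0,0,0,0,0,0,0.2,0,0,0,0,0,0,0.2,0,0,0,0,0,0,0.2,0,0,0,0,0,0,0.2]}}

```text
time: 22.8
tool_pos: [0.531, 0.3056, 0.0245]
tcp_rot: [-0.006, 3.138, 0.002]
wrist_force: [-2.2, -1.3, 7.3]
width: 0.741
grip_force: 31.0
```

```bash
python3 -c "
from h import *
to(.5985,.0458,.15)"
```

```text
22.8 pos [0.531  0.3056 0.0245] th 90.21 tilt [-0.003  0.001 -1.   ] F [-2.2 -1.3  7.3] T [-0.32  0.25 -0.04] w 63.0 g 31.0
move [-0.0669 -0.2599 -0.1257]
```

Request:
{"name": "jog_arm", "arguments": {"deltas": [0,0,-0.04,0,0,0,0.2,0,0,-0.085,0,0,0,0.2,0,0,-0.13,0,0,0,0.2,-0.015,-0.045,-0.13,0,0,0,0.2,-0.03,-0.09,-0.13,0,0,0,0.2,-0.045,-0.135,-0.13,0,0,0,0.2,-0.06,-0.18,-0.13,0,0,0,0.2,-0.068,-0.22,-0.13,0,0,0,0.2]}}

```text
time: 23.6
tool_pos: [0.5997, 0.0832, 0.1533]
tcp_rot: [-0.005, 3.138, -0.0]
wrist_force: [0.2, -0.3, -0.8]
width: 0.738
grip_force: 33.0
```

Request:
{"name": "jog_arm", "arguments": {"deltas": [0,-0.04,0,0,0,0,0.2,0,-0.04,0,0,0,0,0.2,0,-0.04,0.02,0,0,0,0.2,0,-0.04,0.04,0,0,0,0.2,0,-0.04,0.05,0,0,0,0.2,0,-0.04,0.05,0,0,0,0.2,0,-0.04,0.05,0,0,0,0.2]}}

```text
time: 24.3
tool_pos: [0.5987, 0.0457, 0.102]
tcp_rot: [-0.006, 3.141, 0.0]
wrist_force: [-0.1, 0.2, 0.8]
width: 0.74
grip_force: 33.1
```

```bash
python3 -c "
from h import *
to(.5993,.0456,.0925,90)"
```

```text
24.3 pos [0.5987 0.0457 0.102 ] th 90.24 tilt [-0.001  0.    -1.   ] F [-0.1  0.2  0.8] T [-0.   -0.03 -0.07] w 62.9 g 33.1
move [-0.0006 -0.0001  0.0095] ('rotz', np.float64(0.24))
```

Request:
{"name": "jog_arm", "arguments": {"deltas": [0,0,0.005,0,0,0,0.2,0,0,0.01,0,0,0,0.2,0,0,0.01,0,0,0,0.2,0,0,0.01,0,0,0,0.2]}}

```text
time: 24.7
tool_pos: [0.5997, 0.0451, 0.0924]
tcp_rot: [-0.005, 3.139, -0.0]
wrist_force: [1.3, -0.8, 3.5]
width: 0.739
grip_force: 33.7
```

Request:
{"name": "jog_arm", "arguments": {"deltas": [0,0,0,0,0,0,0.5,0,0,0,0,0,0,0.9,0,0,0,0,0,0,1,0,0,-0.03,0,0,0,1,0,0,-0.07,0,0,0,1,0,0,-0.11,0,0,0,1,0,0,-0.13,0,0,0,1]}}

```text
time: 25.4
tool_pos: [0.5993, 0.0454, 0.2247]
tcp_rot: [-0.006, 3.138, 0.0]
wrist_force: [1.6, -0.3, 0.5]
width: 1.001
grip_force: 0.0
```

Request:
{"name": "jog_arm", "arguments": {"deltas": [-0.035,0,0,0,0,0,1,-0.067,0,0,0,0,0,1,-0.067,0,0,0,0,0,1,-0.067,0,0,0,0,0,1]}}

```text
time: 25.8
tool_pos: [0.6645, 0.0455, 0.2197]
tcp_rot: [0.005, -3.138, -0.0]
wrist_force: [-1.3, -0.7, -0.3]
width: 0.998
grip_force: 0.0
```

Run:
```python
from h import *
st();c=read_camera('wrist');cv2.imwrite('pics/p3.png',c['color'])
print(circle(c,[.5956,.0456],.084,rr=(33,52)))
s=read_camera('side')
for q in [(.411,.346)]: print(circle(s,q,.016,win=30,rr=(8,20)))
to(.47,.345,.22)
```

```text
25.8 pos [0.6645 0.0455 0.2197] th 90.2 tilt [ 0.004  0.    -1.   ] F [-1.3 -0.7 -0.3] T [-0.02  0.02 -0.02] w 84.8 g 0.0
[(np.float64(283.5), np.float64(119.5), np.float32(35.8), array([0.5941, 0.0461, 0.084 ]))]
[(np.float64(294.5), np.float64(282.5), np.float32(19.4), array([0.4159, 0.3339, 0.016 ]))]
25.9 pos [0.6638 0.0455 0.2201] th 90.2 tilt [ 0.003  0.    -1.   ] F [ 0.1 -0.2 -0.7] T [ 0.02 -0.01 -0.01] w 84.9 g 0.0
move [0.1928 0.3002 0.0007]
```

Request:
{"name": "jog_arm", "arguments": {"deltas": [0.045,0.01,0,0,0,0,1,0.085,0.04,0,0,0,0,1,0.12,0.075,0,0,0,0,1,0.15,0.115,0,0,0,0,1,0.17,0.16,0,0,0,0,1,0.185,0.205,0,0,0,0,1,0.185,0.25,0,0,0,0,1,0.185,0.295,0,0,0,0,1]}}

```text
time: 26.7
tool_pos: [0.4773, 0.3409, 0.2216]
tcp_rot: [-0.007, 3.142, -0.0]
wrist_force: [1.0, -0.2, -0.1]
width: 1.0
grip_force: 0.0
```

Request:
{"name": "jog_arm", "arguments": {"deltas": [0,0,0,0,0,0,1,0,0,0,0,0,0,1,0,0,0,0,0,0,1]}}

```text
time: 27.0
tool_pos: [0.4786, 0.3386, 0.2209]
tcp_rot: [0.005, -3.141, 0.002]
wrist_force: [-0.3, 0.4, 0.4]
width: 1.003
grip_force: 0.0
```

Run:
```python
from h import *
c=read_camera('wrist');k=circle(c,(.412,.346),.016);print(k)
p=k[0][3];to(p[0]+.003,p[1],.0205,90)
```

```text
[(np.float64(290.5), np.float64(122.5), np.float32(32.2), array([0.4111, 0.3465, 0.016 ]))]
27.05 pos [0.4789 0.3384 0.221 ] th 90.14 tilt [ 0.001 -0.001 -1.   ] F [ 0.6 -0.  -0. ] T [-0.   -0.04 -0.02] w 85.0 g 0.0
move [0.0646 0.0085 0.2006] ('rotz', np.float64(0.14))
```

Request:
{"name": "jog_arm", "arguments": {"deltas": [0.035,0.008,0.02,0,0,0,1,0.065,0.008,0.06,0,0,0,1,0.065,0.008,0.105,0,0,0,1,0.065,0.008,0.15,0,0,0,1,0.065,0.008,0.175,0,0,0,1,0.065,0.008,0.175,0,0,0,1,0.065,0.008,0.2,0,0,0,1,0.065,0.008,0.2,0,0,0,1]}}

```text
time: 27.85
tool_pos: [0.4137, 0.346, 0.0205]
tcp_rot: [0.003, -3.139, 0.003]
wrist_force: [-1.1, -1.0, -0.6]
width: 0.996
grip_force: 0.0
```

Request:
{"name": "jog_arm", "arguments": {"deltas": [0,0,0,0,0,0,1,0,0,0,0,0,0,0.4,0,0,0,0,0,0,0.2,0,0,0,0,0,0,0.2,0,0,0,0,0,0,0.2]}}

```text
time: 28.35
tool_pos: [0.4157, 0.3483, 0.0239]
tcp_rot: [-0.006, 3.139, 0.002]
wrist_force: [-0.2, -2.9, 7.2]
width: 0.746
grip_force: 30.9
```

```bash
python3 -c "
from h import *
to(.599,.0458,.15)"
```

```text
28.35 pos [0.4157 0.3483 0.0239] th 90.21 tilt [-0.003  0.001 -1.   ] F [-0.2 -2.9  7.2] T [-0.34  0.15 -0.05] w 63.4 g 30.9
move [-0.1826 -0.303  -0.1261]
```

Request:
{"name": "jog_arm", "arguments": {"deltas": [0,0,-0.04,0,0,0,0.2,0,0,-0.085,0,0,0,0.2,0,0,-0.13,0,0,0,0.2,-0.023,-0.038,-0.13,0,0,0,0.2,-0.046,-0.076,-0.13,0,0,0,0.2,-0.069,-0.114,-0.13,0,0,0,0.2,-0.092,-0.152,-0.13,0,0,0,0.2,-0.115,-0.19,-0.13,0,0,0,0.2]}}

```text
time: 29.15
tool_pos: [0.5311, 0.1566, 0.1529]
tcp_rot: [-0.006, 3.139, 0.001]
wrist_force: [1.2, 1.1, -0.3]
width: 0.74
grip_force: 33.0
```

Request:
{"name": "jog_arm", "arguments": {"deltas": [-0.023,-0.038,0,0,0,0,0.2,-0.046,-0.076,0,0,0,0,0.2,-0.069,-0.1125,0,0,0,0,0.2,-0.069,-0.1125,0,0,0,0,0.2,-0.069,-0.1125,0.02,0,0,0,0.2,-0.069,-0.1125,0.034,0,0,0,0.2,-0.069,-0.1125,0.034,0,0,0,0.2,-0.069,-0.1125,0.034,0,0,0,0.2]}}

```text
time: 29.95
tool_pos: [0.5986, 0.0464, 0.1171]
tcp_rot: [0.007, -3.14, -0.0]
wrist_force: [1.4, 0.9, -0.3]
width: 0.739
grip_force: 33.1
```

```bash
python3 -c "
from h import *
to(.5993,.0458,.108,90)"
```

```text
29.95 pos [0.5986 0.0464 0.1171] th 90.25 tilt [ 0.001  0.    -1.   ] F [ 1.4  0.9 -0.3] T [0.   0.01 0.03] w 62.8 g 33.1
move [-0.0007 -0.0006  0.0091] ('rotz', np.float64(0.25))
```

Request:
{"name": "jog_arm", "arguments": {"deltas": [0,0,0.005,0,0,0,0.2,0,0,0.0095,0,0,0,0.2,0,0,0.0095,0,0,0,0.2,0,0,0.0095,0,0,0,0.2]}}

```text
time: 30.35
tool_pos: [0.5995, 0.0459, 0.108]
tcp_rot: [-0.006, 3.141, -0.0]
wrist_force: [-0.5, -0.6, -0.1]
width: 0.744
grip_force: 33.1
```

Request:
{"name": "jog_arm", "arguments": {"deltas": [0,0,0,0,0,0,0.5,0,0,0,0,0,0,0.9,0,0,0,0,0,0,1,0,0,-0.03,0,0,0,1,0,0,-0.07,0,0,0,1,0,0,-0.11,0,0,0,1,0,0,-0.12,0,0,0,1]}}

```text
time: 31.05
tool_pos: [0.6024, 0.0458, 0.2339]
tcp_rot: [-0.005, 3.132, 0.0]
wrist_force: [0.9, 0.6, 0.2]
width: 0.999
grip_force: 0.0
```

Request:
{"name": "jog_arm", "arguments": {"deltas": [-0.035,0,0,0,0,0,1,-0.067,0,0,0,0,0,1,-0.067,0,0,0,0,0,1,-0.067,0,0,0,0,0,1]}}

```text
time: 31.45
tool_pos: [0.6659, 0.0459, 0.2264]
tcp_rot: [0.005, -3.139, 0.0]
wrist_force: [0.0, 0.4, -0.5]
width: 1.001
grip_force: 0.0
```

Run:
```python
from h import *
st();c=read_camera('wrist')
print(circle(c,[.5956,.0456],.1,rr=(33,55)))
s=read_camera('side');n=read_camera('scene')
A=cv2.resize(c['color'],(400,300));K=cv2.INTER_CUBIC
def crop(c,p,h,w): u,v=proj(c,p).astype(int);return cv2.resize(c['color'][v-h:v+h,u-w:u+w],(400,300),interpolation=K)
cv2.imwrite('pics/f.png',np.vstack([np.hstack([A,crop(s,(.595,.046,.07),37,50)]),np.hstack([crop(n,(.595,.046,.07),37,50),cv2.resize(s['color'],(400,300))])]))
```

```text
31.45 pos [0.6659 0.0459 0.2264] th 90.19 tilt [ 0.003 -0.    -1.   ] F [ 0.   0.4 -0.5] T [0.01 0.02 0.09] w 85.1 g 0.0
[(np.float64(277.5), np.float64(118.5), np.float32(42.9), array([0.595 , 0.0418, 0.1   ]))]
```

View pics/f.png

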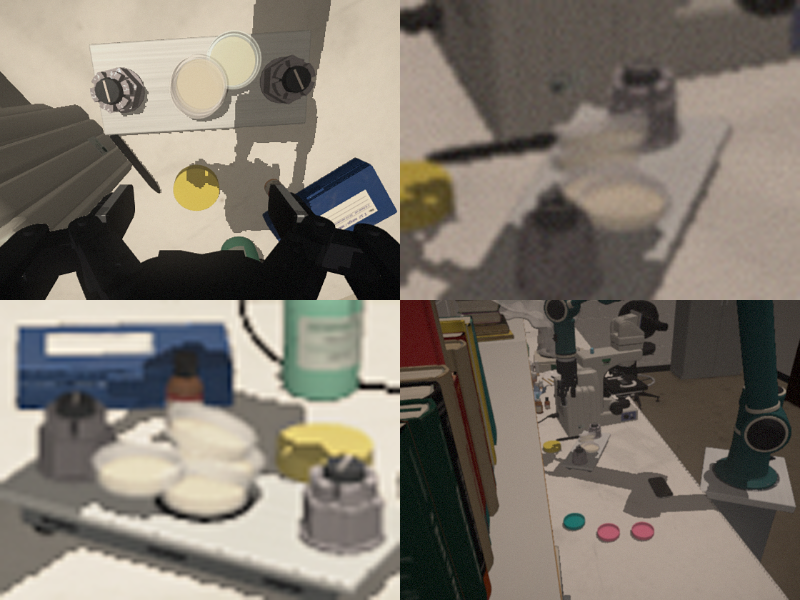

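The last picture shows that something was knocked. One dish lies front-left of the pile, at full-image pixel (329,84), and the top dish at (280,120) is tilted. I've used all 14 views, so I'll go on with measured fits, starting with the view saved after dish 3 and the current one.

```bash
cat >> h.py <<'E'
def multi(c,p,z,win=90,rr=(28,50),p2=18,md=14):
    u,v=proj(c,[p[0],p[1],z]).astype(int); y0=max(v-win,0);x0=max(u-win,0)
    g=cv2.cvtColor(c['color'][y0:v+win,x0:u+win],cv2.COLOR_BGR2GRAY)
    h=cv2.HoughCircles(cv2.medianBlur(g,3),cv2.HOUGH_GRADIENT_ALT if 0 else cv2.HOUGH_GRADIENT,1,md,param1=60,param2=p2,minRadius=rr[0],maxRadius=rr[1])
    for k in ([] if h is None else h[0][:7]):
        a,b,r=k[0]+x0,k[1]+y0,k[2]; d=R.from_rotvec(c['attitude']).apply([(a-c['cx'])/c['fx'],(b-c['cy'])/c['fy'],1])
        zt=c['origin'][2]-c['fx']*.033/r*-d[2]
        print('px',a,b,'r',round(float(r),1),'z from r',zt.round(3),'xy',ray(c,a,b,zt)[:2].round(3))
def blobs(c,lo=(18,25,90),hi=(35,110,255)):
    m=cv2.inRange(cv2.cvtColor(c['color'],cv2.COLOR_BGR2HSV),lo,hi)
    for k in cv2.findContours(cv2.morphologyEx(m,cv2.MORPH_OPEN,np.ones((3,3))),cv2.RETR_EXTERNAL,cv2.CHAIN_APPROX_NONE)[0]:
        if cv2.contourArea(k)>150: e=cv2.fitEllipse(k);print('blob',np.round(e[0],1),'axes',np.round(e[1],1),'ang',round(e[2]),'area',cv2.contourArea(k), 'bbox',cv2.boundingRect(k))
E
python3 - <<'E'
from h import *
c=read_camera('wrist');cv2.imwrite('pics/w5.png',c['color'])
print('now');multi(c,[.585,.06],.07)
hsv=cv2.cvtColor(c['color'],cv2.COLOR_BGR2HSV)
for q in [(280,120),(265,110),(335,80),(345,70),(220,100),(60,60)]: print(q,hsv[q[1],q[0]])
d=dict(c);d['color']=cv2.imread('pics/p3.png');d['origin']=np.array(c['origin'])-[0.0014,.0005,.0067]
print('p3');multi(d,[.585,.06],.07)
d['color']=cv2.imread('pics/p2.png');print('p2');multi(d,[.585,.06],.07)
E
```

```text
now
px 277.5 118.5 r 39.4 z from r 0.078 xy [0.594 0.042]
px 326.5 85.5 r 38.0 z from r 0.061 xy [0.566 0.084]
px 291.5 120.5 r 43.8 z from r 0.106 xy [0.596 0.052]
px 275.5 132.5 r 33.8 z from r 0.036 xy [0.607 0.039]
px 312.5 84.5 r 43.8 z from r 0.099 xy [0.57  0.068]
(280, 120) [ 20  58 217]
(265, 110) [ 21  56 214]
(335, 80) [ 24  49 217]
(345, 70) [ 23  54 213]
(220, 100) [ 20  29 221]
(60, 60) [ 19  40 204]
p3
px 283.5 119.5 r 36.1 z from r 0.047 xy [0.593 0.046]
px 326.5 87.5 r 38.3 z from r 0.057 xy [0.567 0.083]
px 311.5 94.5 r 46.1 z from r 0.107 xy [0.576 0.066]
px 287.5 133.5 r 29.2 z from r -0.02 xy [0.608 0.051]
p2
px 281.5 116.5 r 38.6 z from r 0.065 xy [0.591 0.044]
px 290.5 127.5 r 32.7 z from r 0.018 xy [0.601 0.054]
```

A dish in the pile was evidently knocked aside before dish 3 arrived; it now leans at (.566,.083). I'll take the pile apart from the top with θ=36, so the jaws close across the tilt, and park the dishes on the front bench.

Request:
{"name": "jog_arm", "arguments": {"deltas": [0.02,0,0,0,0,8,1,0.04,0,0,0,0,16,1,0.06,-0.002,0,0,0,24,1,0.071,-0.002,0,0,0,32,1,0.071,-0.002,0.03,0,0,40,1,0.071,-0.002,0.06,0,0,48,1,0.071,-0.002,0.08,0,0,54,1,0.071,-0.002,0.08,0,0,54,1]}}

```text
time: 32.45
tool_pos: [0.5917, 0.0437, 0.1442]
tcp_rot: [-1.419, -2.796, 0.005]
wrist_force: [-1.9, 0.3, -0.2]
width: 0.997
grip_force: 0.0
```

Run:
```python
from h import *
to(.595,.0435,.1,36)
c=read_camera('wrist');cv2.imwrite('pics/w6.png',c['color']);multi(c,[.57,.08],.07)
```

```text
32.45 pos [0.5917 0.0437 0.1442] th 36.19 tilt [ 0.004 -0.006 -1.   ] F [-1.9  0.3 -0.2] T [0.02 0.   0.05] w 84.8 g 0.0
move [-0.0022  0.0028  0.0442] ('rotz', np.float64(0.19))
px 288.5 153.5 r 47.2 z from r 0.047 xy [0.567 0.083]
px 289.5 222.5 r 44.9 z from r 0.049 xy [0.597 0.043]
px 293.5 243.5 r 49.4 z from r 0.073 xy [0.603 0.039]
px 302.5 154.5 r 38.3 z from r -0.004 xy [0.581 0.086]
px 275.5 235.5 r 40.5 z from r 0.028 xy [0.599 0.022]
px 275.5 159.5 r 35.0 z from r -0.029 xy [0.565 0.066]
px 378.5 86.5 r 49.4 z from r 0.045 xy [0.589 0.154]
```

Run:
```python
from h import *
c=read_camera('wrist')
c1=dict(c);c1['origin']=None
# reconstruct view-1 camera pose from TCP pose via current camera-in-tool transform
s,m=st();Rc=R.from_rotvec(c['attitude']).as_matrix();t=m.T@(np.array(c['origin'])-s['tool_pos']);Rt=m.T@Rc
m1=R.from_rotvec([0.0052,-3.139,0]).as_matrix();c1['origin']=np.array([.6659,.0459,.2264])+m1@t;c1['attitude']=R.from_matrix(m1@Rt).as_rotvec()
def tri(a,b):
    A=[];o=[]
    for cc,(u,v) in ((c1,a),(c,b)):
        d=ray(cc,u,v,0)-cc['origin'];d/=np.linalg.norm(d);P=np.eye(3)-np.outer(d,d);A.append(P);o.append(P@cc['origin'])
    x=np.linalg.lstsq(np.vstack(A),np.hstack(o),rcond=None)[0];return x.round(4),np.linalg.norm(np.vstack(A)@x-np.hstack(o)).round(4)
print('side',tri((326.5,85.5),(288.5,153.5)))
for b in [(289.5,222.5),(293.5,243.5)]:
    for a in [(277.5,118.5),(280,122)]: print('top',a,b,tri(a,b))
```

```text
32.55 pos [0.5949 0.0437 0.148 ] th 36.35 tilt [ 0. -0. -1.] F [0.1 0.1 0.9] T [-0.04 -0.01  0.  ] w 84.5 g 0.0
side (array([0.5673, 0.0827, 0.0573]), np.float64(0.0016))
top (277.5, 118.5) (289.5, 222.5) (array([0.5966, 0.0413, 0.053 ]), np.float64(0.0046))
top (280, 122) (289.5, 222.5) (array([0.5983, 0.0422, 0.0511]), np.float64(0.0019))
top (277.5, 118.5) (293.5, 243.5) (array([0.5973, 0.0423, 0.0952]), np.float64(0.0051))
top (280, 122) (293.5, 243.5) (array([0.5988, 0.0431, 0.0937]), np.float64(0.0028))
```

Request:
{"name": "jog_arm", "arguments": {"deltas": [-0.0025,0.002,0.025,0,0,0,1,-0.0025,0.002,0.049,0,0,0,1,-0.0025,0.002,0.049,0,0,0,1,-0.0025,0.002,0.049,0,0,0,1,-0.0025,0.002,0.049,0,0,0,0.4,-0.0025,0.002,0.049,0,0,0,0.2,-0.0025,0.002,0.049,0,0,0,0.2,-0.0025,0.002,0.049,0,0,0,0.2], "squeeze": 30}}

```text
time: 33.35
tool_pos: [0.6, 0.0427, 0.1017]
tcp_rot: [1.419, 2.799, 0.002]
wrist_force: [-0.4, -1.1, 5.4]
width: 0.742
grip_force: 31.5
```

```bash
python3 -c "
from h import *
st()"
```

```text
33.35 pos [0.6    0.0427 0.1017] th 36.23 tilt [-0.002  0.003 -1.   ] F [-0.4 -1.1  5.4] T [-0.18  0.26 -0.01] w 63.0 g 31.5
```

Request:
{"name": "jog_arm", "arguments": {"deltas": [0,0,-0.03,0,0,0,0.2,0,0,-0.06,0,0,0,0.2,0.01,-0.035,-0.06,0,0,0,0.2,0.02,-0.07,-0.06,0,0,0,0.2,0.03,-0.105,-0.06,0,0,0,0.2,0.04,-0.14,-0.06,0,0,0,0.2,0.05,-0.175,-0.06,0,0,0,0.2,0.059,-0.204,-0.06,0,0,0,0.2]}}

```text
time: 34.15
tool_pos: [0.3978, -0.0305, 0.1598]
tcp_rot: [1.42, 2.8, 0.001]
wrist_force: [0.4, -0.6, 0.6]
width: 0.737
grip_force: 32.9
```

Request:
{"name": "jog_arm", "arguments": {"deltas": [0,0,0.03,0,0,0,0.2,0,0,0.065,0,0,0,0.2,0,0,0.1,0,0,0,0.2,0,0,0.122,0,0,0,0.2,0,0,0.122,0,0,0,0.2,0,0,0.127,0,0,0,0.2,0,0,0.127,0,0,0,0.2]}}

```text
time: 34.85
tool_pos: [0.4006, -0.0302, 0.0332]
tcp_rot: [1.42, 2.799, 0.001]
wrist_force: [-0.4, -0.9, 0.0]
width: 0.735
grip_force: 34.2
```

```bash
python3 -c "
from h import *
st()"
```

```text
34.85 pos [ 0.4006 -0.0302  0.0332] th 36.21 tilt [-0.002  0.002 -1.   ] F [-0.4 -0.9  0. ] T [-0.07 -0.03 -0.01] w 62.5 g 34.2
```

Request:
{"name": "jog_arm", "arguments": {"deltas": [0,0,0.003,0,0,0,0.2,0,0,0.006,0,0,0,0.2,0,0,0.006,0,0,0,0.2]}}

```text
time: 35.15
tool_pos: [0.4003, -0.0296, 0.0273]
tcp_rot: [1.421, 2.8, 0.002]
wrist_force: [-1.8, 2.9, 7.7]
width: 0.736
grip_force: 45.8
```

Request:
{"name": "jog_arm", "arguments": {"deltas": [0,0,0,0,0,0,0.5,0,0,0,0,0,0,0.9,0,0,0,0,0,0,1,0,0,-0.04,0,0,0,1,0,0,-0.09,0,0,0,1,0,0,-0.14,0,0,0,1,0,0,-0.19,0,0,0,1]}}

```text
time: 35.85
tool_pos: [0.3985, -0.03, 0.2176]
tcp_rot: [1.421, 2.801, -0.0]
wrist_force: [1.6, 0.0, -0.6]
width: 1.001
grip_force: 0.0
```

Request:
{"name": "jog_arm", "arguments": {"deltas": [-0.015,0.045,0,0,0,-8,1,-0.03,0.09,0,0,0,-16,1,-0.045,0.135,0,0,0,-24,1,-0.06,0.18,0,0,0,-32,1,-0.08,0.225,0,0,0,-40,1,-0.097,0.258,0,0,0,-48,1,-0.097,0.258,0,0,0,-54,1,-0.097,0.258,0,0,0,-54,1]}}

```text
time: 36.65
tool_pos: [0.6651, 0.0442, 0.2145]
tcp_rot: [0.006, -3.14, 0.0]
wrist_force: [-0.0, -0.9, -0.1]
width: 1.001
grip_force: 0.0
```

Run:
```python
from h import *
st();c=read_camera('wrist');cv2.imwrite('pics/w7.png',c['color']);multi(c,[.585,.06],.07)
s=read_camera('side');cv2.imwrite('pics/s7.png',s['color'])
```

```text
36.65 pos [0.6651 0.0442 0.2145] th 90.23 tilt [ 0.002 -0.    -1.   ] F [-0.  -0.9 -0.1] T [-0.01 -0.03 -0.  ] w 85.1 g 0.0
px 277.5 126.5 r 39.4 z from r 0.067 xy [0.601 0.04 ]
px 329.5 85.5 r 39.4 z from r 0.058 xy [0.567 0.083]
px 290.5 120.5 r 43.8 z from r 0.094 xy [0.596 0.05 ]
px 315.5 90.5 r 40.5 z from r 0.067 xy [0.572 0.071]
px 278.5 112.5 r 31.5 z from r -0.005 xy [0.587 0.04 ]
px 336.5 72.5 r 48.3 z from r 0.108 xy [0.564 0.081]
```

Request:
{"name": "jog_arm", "arguments": {"deltas": [0.02,0,0,0,0,8,1,0.04,0,0,0,0,16,1,0.064,-0.004,0,0,0,24,1,0.064,-0.004,0,0,0,32,1,0.064,-0.004,0.03,0,0,40,1,0.064,-0.004,0.06,0,0,48,1,0.064,-0.004,0.09,0,0,54,1,0.064,-0.004,0.09,0,0,54,1]}}

```text
time: 37.55
tool_pos: [0.5957, 0.0395, 0.1214]
tcp_rot: [-1.421, -2.793, 0.007]
wrist_force: [-0.2, -0.3, -0.7]
width: 0.999
grip_force: 0.0
```

Request:
{"name": "jog_arm", "arguments": {"deltas": [0,0,0,0,0,0,1,0,0,0,0,0,0,1]}}

```text
time: 37.75
tool_pos: [0.6017, 0.0398, 0.1281]
tcp_rot: [1.419, 2.8, 0.003]
wrist_force: [-0.8, -0.3, 0.2]
width: 0.996
grip_force: 0.0
```

Run:
```python
from h import *
to(.601,.0405,.074,36)
c=read_camera('wrist');cv2.imwrite('pics/w8.png',c['color']);multi(c,[.585,.06],.06,rr=(40,58))
```

```text
37.75 pos [0.6017 0.0398 0.1281] th 36.25 tilt [-0.002  0.003 -1.   ] F [-0.8 -0.3  0.2] T [ 0.03 -0.04 -0.02] w 84.6 g 0.0
move [ 0.0011 -0.0003  0.0541] ('rotz', np.float64(0.25))
px 281.5 215.5 r 48.6 z from r 0.049 xy [0.597 0.044]
px 279.5 143.5 r 45.2 z from r 0.019 xy [0.569 0.08 ]
px 280.5 235.5 r 46.3 z from r 0.042 xy [0.607 0.03 ]
px 294.5 226.5 r 46.3 z from r 0.041 xy [0.611 0.041]
px 287.5 254.5 r 56.3 z from r 0.083 xy [0.608 0.035]
px 276.5 129.5 r 55.2 z from r 0.059 xy [0.561 0.088]
px 293.5 241.5 r 45.2 z from r 0.039 xy [0.618 0.031]
```

Request:
{"name": "jog_arm", "arguments": {"deltas": [0.001,0,0.025,0,0,0,1,0.001,0,0.045,0,0,0,1,0.001,0,0.054,0,0,0,1,0.001,0,0.054,0,0,0,1]}}

```text
time: 38.2
tool_pos: [0.5995, 0.0407, 0.0714]
tcp_rot: [-1.42, -2.801, 0.001]
wrist_force: [0.1, 0.7, -0.1]
width: 1.003
grip_force: 0.0
```

Request:
{"name": "jog_arm", "arguments": {"deltas": [0,0,0,0,0,0,0.4,0,0,0,0,0,0,0.2,0,0,0,0,0,0,0.2,0,0,0,0,0,0,0.2]}}

```text
time: 38.6
tool_pos: [0.6014, 0.0407, 0.0733]
tcp_rot: [1.42, 2.799, 0.002]
wrist_force: [1.2, 0.9, 3.8]
width: 0.761
grip_force: 33.1
```

```bash
python3 -c "
from h import *
st()"
```

```text
38.6 pos [0.6014 0.0407 0.0733] th 36.2 tilt [-0.002  0.003 -1.   ] F [1.2 0.9 3.8] T [-0.02 -0.24 -0.04] w 64.7 g 33.1
```

Request:
{"name": "jog_arm", "arguments": {"deltas": [0,0,-0.02,0,0,0,0.2,0,0,-0.05,0,0,0,0.2,0,0,-0.08,0,0,0,0.2,0,0,-0.08,0,0,0,0.2]}}

```text
time: 39.0
tool_pos: [0.6033, 0.0408, 0.1571]
tcp_rot: [1.418, 2.795, 0.007]
wrist_force: [0.5, -0.1, 0.2]
width: 0.761
grip_force: 33.4
```

Run:
```python
from h import *
st()
for n in ('side','scene'):
    c=read_camera(n);cv2.imwrite(f'pics/{n}9.png',c['color']);print(n)
    blobs(c,(15,30,120),(33,120,255))
```

```text
39.0 pos [0.6033 0.0408 0.1571] th 36.2 tilt [-0.005  0.007 -1.   ] F [ 0.5 -0.1  0.2] T [-0.   -0.08  0.  ] w 64.7 g 33.4
side
blob [268.2 209. ] axes [13.4 19.7] ang 108 area 156.5 bbox (257, 202, 21, 16)
scene
blob [444.6 324.8] axes [  8.6 841.3] ang 93 area 2828.5 bbox (209, 310, 351, 26)
blob [ 79.7 306.7] axes [  8.9 260.5] ang 92 area 1088.5 bbox (0, 299, 138, 15)
blob [167.2 287.5] axes [35.  64.8] ang 86 area 287.5 bbox (135, 291, 62, 17)
blob [299.8 278.1] axes [14.7 24. ] ang 92 area 272.0 bbox (288, 271, 24, 15)
blob [446.6 275.9] axes [51.2 67.5] ang 135 area 1719.5 bbox (415, 244, 66, 59)
blob [243.6 259.8] axes [25.7 83.9] ang 57 area 1263.5 bbox (209, 233, 76, 57)
blob [200.2 261.2] axes [40.1 62.9] ang 22 area 245.5 bbox (177, 230, 44, 60)
blob [307.8 228. ] axes [12.1 38.7] ang 95 area 312.5 bbox (290, 221, 38, 14)
blob [162.5 214.8] axes [29.1 69. ] ang 84 area 262.5 bbox (127, 206, 72, 26)
blob [111.2 200.7] axes [ 8.2 44.7] ang 95 area 213.5 bbox (92, 195, 42, 11)
blob [230.2 168.1] axes [ 24.4 264.1] ang 91 area 3879.5 bbox (141, 155, 175, 27)
blob [223.8 116.9] axes [ 85.4 205.2] ang 91 area 12393.5 bbox (141, 78, 167, 79)
blob [ 45.  120.4] axes [ 99.2 111.3] ang 66 area 7716.0 bbox (0, 78, 95, 100)
blob [438.8  92.5] axes [244.  267.4] ang 117 area 41643.0 bbox (278, 0, 282, 257)
blob [195.1  41.8] axes [ 68.9 163.4] ang 104 area 6553.0 bbox (143, 0, 152, 73)
blob [44.3 41.3] axes [73.9 91.3] ang 103 area 2271.0 bbox (0, 0, 96, 74)
```

Request:
{"name": "jog_arm", "arguments": {"deltas": [-0.003,-0.043,0,0,0,0,0.2,-0.006,-0.086,0,0,0,0,0.2,-0.009,-0.129,0,0,0,0,0.2,-0.012,-0.172,0,0,0,0,0.2,-0.015,-0.215,0,0,0,0,0.2,-0.017,-0.262,0,0,0,0,0.2,-0.017,-0.262,0.05,0,0,0,0.2,-0.017,-0.262,0.1,0,0,0,0.2]}}

```text
time: 39.9
tool_pos: [0.3987, -0.1293, 0.052]
tcp_rot: [1.423, 2.794, 0.001]
wrist_force: [1.6, 0.0, -1.4]
width: 0.763
grip_force: 33.5
```

Request:
{"name": "jog_arm", "arguments": {"deltas": [0,0,0,0,0,0,0.2,0,0,0.015,0,0,0,0.2,0,0,0.025,0,0,0,0.2,0,0,0.025,0,0,0,0.2,0,0,0.029,0,0,0,0.2,0,0,0.029,0,0,0,0.2]}}

```text
time: 40.5
tool_pos: [0.3995, -0.1279, 0.0236]
tcp_rot: [1.42, 2.8, 0.0]
wrist_force: [-1.6, 0.1, 1.7]
width: 0.761
grip_force: 34.2
```

```bash
python3 -c "
from h import *
st()"
```

```text
40.5 pos [ 0.3995 -0.1279  0.0236] th 36.22 tilt [-0.001  0.001 -1.   ] F [-1.6  0.1  1.7] T [-0.02 -0.01  0.01] w 64.7 g 34.2
```

Request:
{"name": "jog_arm", "arguments": {"deltas": [0,0,0,0,0,0,0.5,0,0,0,0,0,0,0.9,0,0,0,0,0,0,1,0,0,-0.04,0,0,0,1,0,0,-0.09,0,0,0,1,0,0,-0.14,0,0,0,1,0,0,-0.19,0,0,0,1]}}

```text
time: 41.2
tool_pos: [0.3978, -0.1276, 0.2146]
tcp_rot: [-1.421, -2.801, 0.0]
wrist_force: [1.3, -1.2, -0.3]
width: 1.002
grip_force: 0.0
```

Request:
{"name": "jog_arm", "arguments": {"deltas": [0,0.045,0,0,0,-8,1,0,0.09,0,0,0,-16,1,0,0.135,0,0,0,-24,1,0,0.18,0,0,0,-32,1,-0.005,0.225,0,0,0,-40,1,-0.01,0.27,0,0,0,-48,1,-0.017,0.317,0,0,0,-54,1,-0.017,0.317,0,0,0,-54,1]}}

```text
time: 42.0
tool_pos: [0.6681, 0.0486, 0.2109]
tcp_rot: [-0.012, 3.141, 0.002]
wrist_force: [-0.2, 0.2, -0.4]
width: 0.999
grip_force: 0.0
```

Request:
{"name": "jog_arm", "arguments": {"deltas": [0,0,0,0,0,0,1,0,0,0,0,0,0,1]}}

```text
time: 42.2
tool_pos: [0.6632, 0.0453, 0.2123]
tcp_rot: [0.004, -3.14, 0.001]
wrist_force: [0.1, 0.3, 0.1]
width: 1.0
grip_force: 0.0
```

Run:
```python
from h import *
st();c=read_camera('wrist');cv2.imwrite('pics/w10.png',c['color']);multi(c,[.585,.06],.05,rr=(32,42))
# pad: dark pixels near the pile
u,v=proj(c,[.5956,.0456,.036]).astype(int);g=cv2.cvtColor(c['color'],cv2.COLOR_BGR2GRAY)[v-50:v+50,u-50:u+50]
ys,xs=np.where(g<45);print('pad px',u,v,'dark n',len(xs));print(np.histogram(np.degrees(np.arctan2(-(ys-50),xs-50)),12,(-180,180))[0])
```

```text
42.2 pos [0.6632 0.0453 0.2123] th 90.15 tilt [ 0.002 -0.    -1.   ] F [0.1 0.3 0.1] T [ 0.03 -0.07  0.03] w 85.0 g 0.0
px 282.5 121.5 r 36.9 z from r 0.046 xy [0.595 0.045]
px 330.5 85.5 r 39.2 z from r 0.055 xy [0.565 0.085]
pad px 282 122 dark n 67
[ 0  0  3 14 26 24  0  0  0  0  0  0]
```

Dish 1 is sound on the pad at (.595,.045). The knocked dish leans on it at (.565,.085). I'll pick that up with θ=25 and lay it flat on the bench.

Request:
{"name": "jog_arm", "arguments": {"deltas": [0.03,0.01,0,0,0,8,1,0.06,0.02,0,0,0,16,1,0.097,0.039,0,0,0,24,1,0.097,0.039,0,0,0,32,1,0.097,0.039,0,0,0,40,1,0.097,0.039,0.03,0,0,48,0.84,0.097,0.039,0.06,0,0,56,0.84,0.097,0.039,0.08,0,0,65,0.84]}}

```text
time: 43.05
tool_pos: [0.5652, 0.0833, 0.1318]
tcp_rot: [-1.684, -2.652, 0.001]
wrist_force: [-0.0, -0.6, 0.0]
width: 0.919
grip_force: 0.0
```

Request:
{"name": "jog_arm", "arguments": {"deltas": [0,0,0,0,0,0,0.84,0,0,0,0,0,0,0.84,0,0,0,0,0,0,0.84]}}

```text
time: 43.35
tool_pos: [0.5682, 0.0842, 0.1349]
tcp_rot: [1.67, 2.658, 0.003]
wrist_force: [0.0, 0.1, 0.5]
width: 0.92
grip_force: 0.0
```

```bash
python3 -c "
from h import *
to(.566,.084,.067,25)"
```

```text
43.35 pos [0.5682 0.0842 0.1349] th 25.71 tilt [-0.001  0.003 -1.   ] F [0.  0.1 0.5] T [-0.02  0.01 -0.01] w 78.2 g 0.0
move [ 0.0009 -0.0023  0.0679] ('rotz', np.float64(0.71))
```

Request:
{"name": "jog_arm", "arguments": {"deltas": [0.001,-0.002,0.03,0,0,0,0.84,0.001,-0.002,0.055,0,0,0,0.84,0.001,-0.002,0.068,0,0,0,0.84,0.001,-0.002,0.068,0,0,0,0.84]}}

```text
time: 43.75
tool_pos: [0.564, 0.0843, 0.0638]
tcp_rot: [-1.672, -2.658, 0.002]
wrist_force: [0.4, 0.5, 0.4]
width: 0.922
grip_force: 0.0
```

Request:
{"name": "jog_arm", "arguments": {"deltas": [0,0,0,0,0,0,0.4,0,0,0,0,0,0,0.2,0,0,0,0,0,0,0.2,0,0,0,0,0,0,0.2]}}

```text
time: 44.15
tool_pos: [0.5664, 0.0846, 0.0664]
tcp_rot: [1.672, 2.656, 0.003]
wrist_force: [0.4, -0.5, 4.0]
width: 0.749
grip_force: 33.3
```

```bash
python3 -c "
from h import *
st()"
```

```text
44.15 pos [0.5664 0.0846 0.0664] th 25.61 tilt [-0.001  0.003 -1.   ] F [ 0.4 -0.5  4. ] T [ 0.02  0.02 -0.02] w 63.7 g 33.3
```

Request:
{"name": "jog_arm", "arguments": {"deltas": [0,0,-0.03,0,0,0,0.2,0,0,-0.07,0,0,0,0.2,0.017,-0.04,-0.07,0,0,0,0.2,0.034,-0.08,-0.07,0,0,0,0.2,0.05,-0.116,-0.07,0,0,0,0.2,0.05,-0.116,-0.03,0,0,0,0.2,0.05,-0.116,0.015,0,0,0,0.2,0.05,-0.116,0.03,0,0,0,0.2]}}

```text
time: 44.95
tool_pos: [0.4354, 0.079, 0.0319]
tcp_rot: [-1.672, -2.656, 0.005]
wrist_force: [-0.3, -2.2, 4.0]
width: 0.749
grip_force: 34.2
```

Request:
{"name": "jog_arm", "arguments": {"deltas": [0,0,0,0,0,0,0.2,0,0,0.004,0,0,0,0.2,0,0,0.008,0,0,0,0.2,0,0,0.008,0,0,0,0.2]}}

```text
time: 45.35
tool_pos: [0.4411, 0.0793, 0.0286]
tcp_rot: [1.672, 2.656, 0.003]
wrist_force: [-1.2, -1.8, 4.9]
width: 0.749
grip_force: 36.0
```

Request:
{"name": "jog_arm", "arguments": {"deltas": [0,0,0,0,0,0,0.5,0,0,0,0,0,0,0.9,0,0,0,0,0,0,1,0,0,-0.04,0,0,-8,1,0,0,-0.09,0,0,-16,1,0,0,-0.14,0,0,-24,1,0,0,-0.19,0,0,-32,1,0,0,-0.19,0,0,-40,1]}}

```text
time: 46.15
tool_pos: [0.4438, 0.0802, 0.2253]
tcp_rot: [0.652, 3.059, 0.008]
wrist_force: [1.4, -0.8, -0.9]
width: 0.996
grip_force: 0.0
```

```bash
python3 -c "
from h import *
s=readout.read_state()
to(.505,.045,.22,90)"
```

```text
46.15 pos [0.4438 0.0802 0.2253] th 65.95 tilt [-0.013  0.008 -1.   ] F [ 1.4 -0.8 -0.9] T [-0.02 -0.01 -0.02] w 84.6 g 0.0
move [-0.0702 -0.0073  0.0061] ('rotz', np.float64(-24.05))
```

Request:
{"name": "jog_arm", "arguments": {"deltas": [-0.035,-0.017,0,0,0,-8,1,-0.07,-0.034,0,0,0,-16,1,-0.07,-0.034,0,0,0,-24,1,-0.07,-0.034,0,0,0,-24,1,-0.07,-0.034,0,0,0,-24,1]}}

```text
time: 46.65
tool_pos: [0.4879, 0.0197, 0.2163]
tcp_rot: [-0.016, -3.14, -0.0]
wrist_force: [0.9, -0.7, -0.6]
width: 1.001
grip_force: 0.0
```

Run:
```python
from h import *
st();c=read_camera('wrist')
for q in [(.441,.08),(.4,-.03),(.4,-.127)]: print(circle(c,q,.016,win=45,rr=(26,38)))
k=circle(c,(.441,.08),.016,win=45,rr=(26,38))[0][3];to(k[0]+.003,k[1],.0205,90)
```

```text
46.65 pos [0.4879 0.0197 0.2163] th 89.41 tilt [ 0.001  0.    -1.   ] F [ 0.9 -0.7 -0.6] T [-0.01 -0.    0.04] w 85.1 g 0.0
[(np.float64(340.5), np.float64(141.5), np.float32(31.8), array([0.4396, 0.0793, 0.016 ]))]
[(np.float64(232.5), np.float64(97.5), np.float32(32.9), array([ 0.3964, -0.0279,  0.016 ]))]
[(np.float64(132.5), np.float64(98.5), np.float32(33.0), array([ 0.3963, -0.1258,  0.016 ]))]
46.7 pos [0.4879 0.0199 0.2164] th 89.47 tilt [ 0.001  0.    -1.   ] F [ 1.4  0.5 -0.7] T [ 0.02 -0.    0.04] w 85.1 g 0.0
move [0.0457 0.0589 0.1959] ('rotz', np.float64(-0.53))
```

All three lie flat on the bench at (.4396,.0793), (.3964,-.0279) and (.3963,-.1258), so I rebuild the pile, checking it before each release.

Request:
{"name": "jog_arm", "arguments": {"deltas": [0.025,0.03,0.02,0,0,-0.5,1,0.046,0.059,0.06,0,0,-0.5,1,0.046,0.059,0.105,0,0,-0.5,1,0.046,0.059,0.15,0,0,-0.5,1,0.046,0.059,0.175,0,0,-0.5,1,0.046,0.059,0.175,0,0,-0.5,1,0.046,0.059,0.196,0,0,-0.5,1,0.046,0.059,0.196,0,0,-0.5,1]}}

```text
time: 47.5
tool_pos: [0.4419, 0.0791, 0.0204]
tcp_rot: [0.002, -3.139, 0.0]
wrist_force: [-0.8, 0.8, 0.7]
width: 0.997
grip_force: 0.0
```

Request:
{"name": "jog_arm", "arguments": {"deltas": [0,0,0,0,0,0,1,0,0,0,0,0,0,0.4,0,0,0,0,0,0,0.2,0,0,0,0,0,0,0.2,0,0,0,0,0,0,0.2]}}

```text
time: 48.0
tool_pos: [0.4443, 0.0791, 0.0229]
tcp_rot: [-0.002, 3.139, 0.001]
wrist_force: [-1.9, 1.0, 7.8]
width: 0.751
grip_force: 30.8
```

```bash
python3 -c "
from h import *
to(.5985,.0458,.12)"
```

```text
48.0 pos [0.4443 0.0791 0.0229] th 90.08 tilt [-0.003  0.    -1.   ] F [-1.9  1.   7.8] T [ 0.01  0.41 -0.01] w 63.8 g 30.8
move [-0.1544 -0.0335 -0.0967]
```

Request:
{"name": "jog_arm", "arguments": {"deltas": [0,0,-0.04,0,0,0,0.2,0,0,-0.08,0,0,0,0.2,-0.03,-0.007,-0.11,0,0,0,0.2,-0.065,-0.014,-0.11,0,0,0,0.2,-0.1,-0.021,-0.11,0,0,0,0.2,-0.135,-0.028,-0.11,0,0,0,0.2,-0.155,-0.0335,-0.11,0,0,0,0.2,-0.155,-0.0335,-0.11,0,0,0,0.2]}}

```text
time: 48.8
tool_pos: [0.6011, 0.0449, 0.1322]
tcp_rot: [-0.001, 3.138, -0.0]
wrist_force: [-0.9, 0.4, -0.3]
width: 0.747
grip_force: 33.4
```

Request:
{"name": "jog_arm", "arguments": {"deltas": [0,0,0,0,0,0,0.2,0,0,0.025,0,0,0,0.2,0,0,0.045,0,0,0,0.2,0,0,0.045,0,0,0,0.2,0,0,0.045,0,0,0,0.2]}}

```text
time: 49.3
tool_pos: [0.5965, 0.0459, 0.0857]
tcp_rot: [0.003, -3.14, -0.0]
wrist_force: [-0.4, 0.3, -0.0]
width: 0.747
grip_force: 33.4
```

```bash
python3 -c "
from h import *
to(.5995,.0457,.075,90)"
```

```text
49.3 pos [0.5965 0.0459 0.0857] th 90.12 tilt [ 0.002  0.    -1.   ] F [-0.4  0.3 -0. ] T [ 0.05 -0.04  0.07] w 63.5 g 33.4
move [-0.003  -0.0002  0.0107] ('rotz', np.float64(0.12))
```

Request:
{"name": "jog_arm", "arguments": {"deltas": [-0.001,0,0.005,0,0,0,0.2,-0.001,0,0.0107,0,0,0,0.2,-0.001,0,0.0107,0,0,0,0.2,-0.001,0,0.0107,0,0,0,0.2]}}

```text
time: 49.7
tool_pos: [0.599, 0.0456, 0.0752]
tcp_rot: [-0.003, 3.142, 0.0]
wrist_force: [0.7, -0.4, -0.3]
width: 0.746
grip_force: 33.4
```

Request:
{"name": "jog_arm", "arguments": {"deltas": [0,0,0,0,0,0,0.5,0,0,0,0,0,0,0.9,0,0,0,0,0,0,1,0,0,-0.03,0,0,0,1,0,0,-0.07,0,0,0,1,0,0,-0.11,0,0,0,1,0,0,-0.14,0,0,0,1]}}

```text
time: 50.4
tool_pos: [0.5998, 0.0457, 0.2182]
tcp_rot: [-0.003, 3.139, 0.0]
wrist_force: [0.1, 0.4, 0.3]
width: 1.001
grip_force: 0.0
```

Request:
{"name": "jog_arm", "arguments": {"deltas": [-0.035,0,0,0,0,0,1,-0.067,0,0,0,0,0,1,-0.067,0,0,0,0,0,1,-0.067,0,0,0,0,0,1]}}

```text
time: 50.8
tool_pos: [0.6658, 0.0457, 0.2145]
tcp_rot: [0.003, -3.14, 0.0]
wrist_force: [-0.5, -0.1, -0.6]
width: 1.001
grip_force: 0.0
```

```bash
python3 -c "
from h import *
st();c=read_camera('wrist');multi(c,[.5956,.0456],.068,rr=(34,48))"
```

```text
50.8 pos [0.6658 0.0457 0.2145] th 90.1 tilt [ 0.001 -0.    -1.   ] F [-0.5 -0.1 -0.6] T [ 0.02  0.   -0.  ] w 85.0 g 0.0
px 282.5 118.5 r 39.4 z from r 0.066 xy [0.595 0.046]
```

Two are stacked squarely. Next is the dish at (.396,-.028).

Request:
{"name": "jog_arm", "arguments": {"deltas": [0.04,-0.02,0,0,0,0,1,0.08,-0.04,0,0,0,0,1,0.12,-0.06,0,0,0,0,1,0.16,-0.075,0,0,0,0,1,0.198,-0.09,0,0,0,0,1,0.198,-0.09,0,0,0,0,1,0.198,-0.09,0,0,0,0,1,0.198,-0.09,0,0,0,0,1]}}

```text
time: 51.65
tool_pos: [0.4687, -0.0444, 0.2156]
tcp_rot: [-0.003, 3.14, 0.0]
wrist_force: [1.0, -0.0, 0.8]
width: 1.001
grip_force: 0.0
```

Run:
```python
from h import *
c=read_camera('wrist')
k=[circle(c,q,.016,win=45,rr=(26,38)) for q in [(.3964,-.028),(.3964,-.126)]];print(k)
k=k[0][0][3];to(k[0]+.003,k[1],.0205,90)
```

```text
[[(np.float64(299.5), np.float64(120.5), np.float32(33.0), array([ 0.3998, -0.0274,  0.016 ]))], [(np.float64(197.5), np.float64(117.5), np.float32(30.7), array([ 0.3972, -0.1285,  0.016 ]))]]
51.7 pos [ 0.4691 -0.0443  0.2156] th 90.13 tilt [-0.001  0.    -1.   ] F [ 0.1 -0.5  0.1] T [ 0.03 -0.05 -0.  ] w 84.7 g 0.0
move [0.0665 0.017  0.195 ] ('rotz', np.float64(0.13))
```

Request:
{"name": "jog_arm", "arguments": {"deltas": [0.035,0.017,0.02,0,0,0,1,0.067,0.017,0.06,0,0,0,1,0.067,0.017,0.105,0,0,0,1,0.067,0.017,0.15,0,0,0,1,0.067,0.017,0.175,0,0,0,1,0.067,0.017,0.175,0,0,0,1,0.067,0.017,0.195,0,0,0,1,0.067,0.017,0.195,0,0,0,1]}}

```text
time: 52.5
tool_pos: [0.4012, -0.0274, 0.0197]
tcp_rot: [0.004, -3.14, -0.0]
wrist_force: [-0.2, 0.1, -0.5]
width: 1.001
grip_force: 0.0
```

Request:
{"name": "jog_arm", "arguments": {"deltas": [0,0,0,0,0,0,1,0,0,0,0,0,0,0.4,0,0,0,0,0,0,0.2,0,0,0,0,0,0,0.2,0,0,0,0,0,0,0.2]}}

```text
time: 53.0
tool_pos: [0.4027, -0.0279, 0.022]
tcp_rot: [-0.003, 3.139, -0.0]
wrist_force: [-1.6, 0.7, 6.6]
width: 0.75
grip_force: 31.1
```

```bash
python3 -c "
from h import *
to(.5995,.0458,.15)"
```

```text
53.0 pos [ 0.4027 -0.0279  0.022 ] th 90.11 tilt [-0.003 -0.    -1.   ] F [-1.6  0.7  6.6] T [-0.03  0.33 -0.  ] w 63.8 g 31.1
move [-0.1973  0.0732 -0.1274]
```

Request:
{"name": "jog_arm", "arguments": {"deltas": [0,0,-0.045,0,0,0,0.2,0,0,-0.09,0,0,0,0.2,-0.035,0.013,-0.12,0,0,0,0.2,-0.075,0.028,-0.12,0,0,0,0.2,-0.115,0.043,-0.12,0,0,0,0.2,-0.155,0.058,-0.12,0,0,0,0.2,-0.1965,0.0735,-0.12,0,0,0,0.2,-0.1965,0.0735,-0.12,0,0,0,0.2]}}

```text
time: 53.8
tool_pos: [0.6028, 0.0478, 0.1412]
tcp_rot: [-0.005, 3.136, 0.001]
wrist_force: [-0.6, -0.2, -1.1]
width: 0.75
grip_force: 33.7
```

Request:
{"name": "jog_arm", "arguments": {"deltas": [0,0,0,0,0,0,0.2,0,0,0.02,0,0,0,0.2,0,0,0.038,0,0,0,0.2,0,0,0.038,0,0,0,0.2,0,0,0.038,0,0,0,0.2,0,0,0.038,0,0,0,0.2]}}

```text
time: 54.4
tool_pos: [0.5977, 0.0458, 0.1036]
tcp_rot: [-0.002, 3.14, 0.0]
wrist_force: [0.0, -0.1, -0.3]
width: 0.745
grip_force: 33.7
```

```bash
python3 -c "
from h import *
to(.599,.0457,.0905,90)
c=read_camera('side');d=cv2.imread('pics/side9.png')
blobs(c,(15,30,120),(33,120,255))"
```

```text
54.4 pos [0.5977 0.0458 0.1036] th 90.08 tilt [-0.002  0.    -1.   ] F [ 0.  -0.1 -0.3] T [0.   0.02 0.01] w 63.3 g 33.7
move [-0.0012 -0.0001  0.0131] ('rotz', np.float64(0.08))
```

Request:
{"name": "jog_arm", "arguments": {"deltas": [-0.001,0,0.006,0,0,0,0.2,-0.001,0,0.0131,0,0,0,0.2,-0.001,0,0.0131,0,0,0,0.2,-0.001,0,0.0131,0,0,0,0.2]}}

```text
time: 54.85
tool_pos: [0.5988, 0.0462, 0.089]
tcp_rot: [-0.003, 3.141, 0.0]
wrist_force: [1.0, 0.6, 1.9]
width: 0.745
grip_force: 37.0
```

Request:
{"name": "jog_arm", "arguments": {"deltas": [0,0,0,0,0,0,0.5,0,0,0,0,0,0,0.9,0,0,0,0,0,0,1,0,0,-0.03,0,0,0,1,0,0,-0.07,0,0,0,1,0,0,-0.11,0,0,0,1,0,0,-0.13,0,0,0,1]}}

```text
time: 55.55
tool_pos: [0.6, 0.0461, 0.2231]
tcp_rot: [-0.003, 3.137, 0.0]
wrist_force: [-0.3, -0.9, 1.0]
width: 1.003
grip_force: 0.0
```

Request:
{"name": "jog_arm", "arguments": {"deltas": [-0.035,0,0,0,0,0,1,-0.067,0,0,0,0,0,1,-0.067,0,0,0,0,0,1,-0.067,0,0,0,0,0,1]}}

```text
time: 55.95
tool_pos: [0.665, 0.0462, 0.218]
tcp_rot: [0.003, -3.139, 0.0]
wrist_force: [-0.7, 0.6, 0.1]
width: 1.001
grip_force: 0.0
```

```bash
python3 -c "
from h import *
st();c=read_camera('wrist');multi(c,[.5956,.0456],.084,rr=(34,50))"
```

```text
55.95 pos [0.665  0.0462 0.218 ] th 90.1 tilt [ 0.002 -0.    -1.   ] F [-0.7  0.6  0.1] T [-0.05  0.03 -0.02] w 85.1 g 0.0
px 282.5 121.5 r 38.6 z from r 0.064 xy [0.596 0.046]
```

Run:
```python
from h import *
c=read_camera('wrist');cv2.imwrite('pics/w12.png',c['color'])
for rr in [(36,38),(38,40),(40,42),(42,44)]: print(rr);multi(c,[.5956,.0456],.084,win=55,rr=rr,p2=12,md=60)
g=cv2.GaussianBlur(cv2.cvtColor(c['color'],cv2.COLOR_BGR2GRAY),(3,3),0).astype(float)
p=cv2.warpPolar(g,(60,360),(282.5,121),60,cv2.INTER_LINEAR)
for a in range(0,360,45): print(a,p[a:a+20].mean(0)[28:52].astype(int))
s=read_camera('side');n=read_camera('scene')
# bench search for stray dishes
for q in [(.3964,-.127)]: print(circle(s,q,.016,win=25,rr=(8,20)))
# vertical profile of pile in scene image: beige column above pad
u,v=proj(n,[.595,.046,.036]).astype(int);print('scene pad px',u,v,[proj(n,[.595,.046,z]).round(0).tolist() for z in (.052,.068,.084)])
print(n['color'][v-35:v+14:2,u].tolist())
```

```text
(36, 38)
px 281.5 118.5 r 37.4 z from r 0.055 xy [0.593 0.045]
(38, 40)
px 282.5 121.5 r 39.4 z from r 0.07 xy [0.596 0.046]
(40, 42)
px 280.5 119.5 r 41.4 z from r 0.083 xy [0.594 0.044]
(42, 44)
px 280.5 118.5 r 42.3 z from r 0.088 xy [0.593 0.044]
0 [212 212 213 211 208 205 205 200 188 174 168 159 135 117 120 130 142 163
 186 199 203 203 200 194]
45 [213 212 213 210 205 207 213 203 184 179 175 150 122 111 110 110 110 110
 109 114 140 179 199 202]
90 [213 213 213 213 210 205 207 215 206 185 182 179 157 146 156 172 191 203
 205 206 205 205 205 205]
135 [215 215 215 215 215 211 203 206 213 201 185 195 207 206 204 205 205 204
 205 205 204 205 205 205]
180 [218 218 218 218 218 217 215 212 206 203 204 203 196 199 210 212 209 209
 209 209 209 209 210 210]
225 [218 218 218 218 218 218 216 217 218 212 195 192 210 218 201 189 201 214
 214 212 212 213 214 214]
270 [218 218 217 217 217 215 215 217 218 208 193 194 210 218 205 187 194 214
 218 214 211 211 212 213]
315 [215 215 215 214 214 214 211 200 193 199 202 193 185 195 208 210 208 208
 208 208 208 208 208 208]
[(np.float64(344.5), np.float64(186.5), np.float32(13.8), array([ 0.4041, -0.1734,  0.016 ]))]
scene pad px 315 230 [[316.0, 225.0], [316.0, 220.0], [316.0, 215.0]]
[[53, 41, 35], [50, 41, 37], [54, 39, 31], [60, 64, 82], [50, 69, 98], [47, 56, 98], [101, 112, 133], [120, 133, 142], [143, 155, 170], [165, 184, 198], [184, 207, 219], [213, 229, 237], [212, 228, 235], [203, 222, 230], [194, 213, 222], [200, 220, 228], [195, 214, 224], [188, 210, 222], [182, 209, 222], [175, 199, 212], [70, 76, 80], [184, 197, 205], [207, 222, 227], [214, 226, 231], [152, 163, 169]]
```

The third dish is in place: the outer rim fits z = .083 at (.594,.044). Now the last one.

Request:
{"name": "jog_arm", "arguments": {"deltas": [0.04,-0.025,0,0,0,0,1,0.08,-0.05,0,0,0,0,1,0.12,-0.075,0,0,0,0,1,0.16,-0.1,0,0,0,0,1,0.198,-0.135,0,0,0,0,1,0.198,-0.135,0,0,0,0,1,0.198,-0.135,0,0,0,0,1,0.198,-0.135,0,0,0,0,1]}}

```text
time: 56.95
tool_pos: [0.4682, -0.0888, 0.2195]
tcp_rot: [-0.003, 3.14, 0.0]
wrist_force: [0.6, 0.9, -0.0]
width: 1.003
grip_force: 0.0
```

Run:
```python
from h import *
c=read_camera('wrist')
k=circle(c,(.397,-.128),.016,win=50,rr=(28,38));print(k)
k=k[0][3];to(k[0]+.003,k[1],.0205,90)
```

```text
[(np.float64(247.5), np.float64(117.5), np.float32(30.2), array([ 0.3965, -0.1237,  0.016 ]))]
57.0 pos [ 0.4686 -0.0885  0.2194] th 90.15 tilt [-0.001  0.    -1.   ] F [0.7 0.7 0.3] T [ 0.02 -0.02 -0.03] w 85.0 g 0.0
move [ 0.0694 -0.035   0.1988] ('rotz', np.float64(0.15))
```

Request:
{"name": "jog_arm", "arguments": {"deltas": [0.035,-0.02,0.02,0,0,0,1,0.068,-0.0375,0.06,0,0,0,1,0.068,-0.0375,0.105,0,0,0,1,0.068,-0.0375,0.15,0,0,0,1,0.068,-0.0375,0.178,0,0,0,1,0.068,-0.0375,0.178,0,0,0,1,0.068,-0.0375,0.199,0,0,0,1,0.068,-0.0375,0.199,0,0,0,1]}}

```text
time: 57.8
tool_pos: [0.3999, -0.126, 0.0196]
tcp_rot: [0.005, -3.139, -0.001]
wrist_force: [-0.7, -0.3, 0.2]
width: 0.999
grip_force: 0.0
```

Request:
{"name": "jog_arm", "arguments": {"deltas": [0,0,0,0,0,0,1,0,0,0,0,0,0,0.4,0,0,0,0,0,0,0.2,0,0,0,0,0,0,0.2,0,0,0,0,0,0,0.2]}}

```text
time: 58.3
tool_pos: [0.4014, -0.1272, 0.0221]
tcp_rot: [-0.003, 3.139, -0.001]
wrist_force: [-2.4, 1.2, 6.6]
width: 0.748
grip_force: 31.1
```

```bash
python3 -c "
from h import *
to(.5995,.0458,.17)"
```

```text
58.3 pos [ 0.4014 -0.1272  0.0221] th 90.11 tilt [-0.003 -0.001 -1.   ] F [-2.4  1.2  6.6] T [0.29 0.28 0.04] w 63.6 g 31.1
move [-0.1989  0.1725 -0.1475]
```

Request:
{"name": "jog_arm", "arguments": {"deltas": [0,0,-0.045,0,0,0,0.2,0,0,-0.09,0,0,0,0.2,-0.02,0.02,-0.135,0,0,0,0.2,-0.055,0.05,-0.135,0,0,0,0.2,-0.09,0.08,-0.135,0,0,0,0.2,-0.125,0.11,-0.135,0,0,0,0.2,-0.16,0.14,-0.135,0,0,0,0.2,-0.198,0.173,-0.135,0,0,0,0.2]}}

```text
time: 59.1
tool_pos: [0.5985, 0.0477, 0.1563]
tcp_rot: [-0.003, 3.14, -0.0]
wrist_force: [-0.4, -0.7, -0.1]
width: 0.751
grip_force: 33.6
```

Request:
{"name": "jog_arm", "arguments": {"deltas": [0,0,0,0,0,0,0.2,0,0,0,0,0,0,0.2,0,0,0.02,0,0,0,0.2,0,0,0.038,0,0,0,0.2,0,0,0.038,0,0,0,0.2,0,0,0.038,0,0,0,0.2,0,0,0.038,0,0,0,0.2]}}

```text
time: 59.8
tool_pos: [0.5976, 0.0458, 0.1185]
tcp_rot: [-0.002, 3.14, -0.0]
wrist_force: [-0.3, -0.7, -0.1]
width: 0.752
grip_force: 33.6
```

```bash
python3 -c "
from h import *
to(.599,.0457,.106,90)"
```

```text
59.8 pos [0.5976 0.0458 0.1185] th 90.06 tilt [-0.002 -0.    -1.   ] F [-0.3 -0.7 -0.1] T [0.04 0.03 0.03] w 63.9 g 33.6
move [-0.0014 -0.0002  0.0125] ('rotz', np.float64(0.06))
```

Request:
{"name": "jog_arm", "arguments": {"deltas": [-0.001,0,0.006,0,0,0,0.2,-0.001,0,0.0123,0,0,0,0.2,-0.001,0,0.0123,0,0,0,0.2,-0.001,0,0.0123,0,0,0,0.2]}}

```text
time: 60.2
tool_pos: [0.5984, 0.0464, 0.1047]
tcp_rot: [-0.003, 3.141, -0.0]
wrist_force: [1.0, -0.5, -0.1]
width: 0.743
grip_force: 33.7
```

Request:
{"name": "jog_arm", "arguments": {"deltas": [0,0,0,0,0,0,0.5,0,0,0,0,0,0,0.9,0,0,0,0,0,0,1,0,0,-0.03,0,0,0,1,0,0,-0.07,0,0,0,1,0,0,-0.11,0,0,0,1,0,0,-0.13,0,0,0,1]}}

```text
time: 60.9
tool_pos: [0.5998, 0.0465, 0.239]
tcp_rot: [-0.003, 3.136, 0.0]
wrist_force: [0.8, -0.4, 0.4]
width: 1.002
grip_force: 0.0
```

Request:
{"name": "jog_arm", "arguments": {"deltas": [-0.035,0,0,0,0,0,1,-0.067,0,0,0,0,0,1,-0.067,0,0,0,0,0,1,-0.067,0,0,0,0,0,1]}}

```text
time: 61.3
tool_pos: [0.6649, 0.0465, 0.2338]
tcp_rot: [0.003, -3.139, 0.0]
wrist_force: [0.5, 0.7, 0.3]
width: 1.008
grip_force: 0.0
```

Run:
```python
from h import *
st();c=read_camera('wrist');cv2.imwrite('pics/w13.png',c['color'])
for rr in [(36,39),(39,42),(42,44),(44,47)]: print(rr);multi(c,[.5956,.0456],.1,win=60,rr=rr,p2=12,md=60)
print('any others');multi(c,[.585,.06],.06,rr=(32,48))
n=read_camera('scene')
cv2.imwrite('pics/n13.png',n['color'])
# silhouette of the pile in the scene view: beige/white mask extents per row
u,v=proj(n,[.595,.046,.036]).astype(int);print(u,v)
hsv=cv2.cvtColor(n['color'],cv2.COLOR_BGR2HSV)[v-36:v+14:3,u-40:u+40:2]
for r in hsv: print(''.join('#' if 14<p[0]<34 and p[1]>18 and p[2]>170 else ('.' if p[2]>150 else ' ') for p in r))
```

```text
61.3 pos [0.6649 0.0465 0.2338] th 90.11 tilt [ 0.002 -0.    -1.   ] F [0.5 0.7 0.3] T [0.01 0.01 0.01] w 85.7 g 0.0
(36, 39)
px 280.5 118.5 r 38.4 z from r 0.078 xy [0.594 0.045]
(39, 42)
px 282.5 118.5 r 40.3 z from r 0.091 xy [0.594 0.046]
(42, 44)
px 284.5 116.5 r 42.3 z from r 0.104 xy [0.592 0.048]
(44, 47)
px 288.5 119.5 r 46.4 z from r 0.127 xy [0.595 0.051]
any others
px 282.5 118.5 r 40.0 z from r 0.089 xy [0.594 0.046]
315 230
 .############.          ###. #  .......
                         #####.  .#####.
                         #####    ..... 
                         ######   ..... 
                    .        #####    ##
#        ###    ##########.       ######
#        .  .##############      #######
.         .#### ###########    #########
.             #############    #    ####
                ###########        ..   
                #############     ..    
          .#### ##################  .   
        ####### .######### .######      
      ##########  #######  #######     .
       ###.########     #########       
            .###.################       
                  .###############
```

Run:
```python
from h import *
n=read_camera('scene');c=read_camera('wrist')
a=cv2.imread('pics/scene0.png');d=cv2.absdiff(n['color'],a).max(2)
u,v=proj(n,[.595,.046,.036]).astype(int)
for y in range(v-34,v+16,2): print(y,''.join('#' if k>18 else '.' for k in d[y,u-40:u+40]))
for z in (.052,.068,.084,.1):
    P=[proj(n,[.595+.033*np.cos(t),.046+.033*np.sin(t),z]) for t in np.linspace(0,6.28,60)];P=np.array(P)
    print(z,'exp x',P[:,0].min().round(),P[:,0].max().round(),'y',P[:,1].min().round(),P[:,1].max().round())
g=cv2.GaussianBlur(cv2.cvtColor(c['color'],cv2.COLOR_BGR2GRAY),(3,3),0).astype(float)
p=cv2.warpPolar(g,(60,360),tuple(map(float,proj(c,[.5945,.0455,.1]))),60,cv2.INTER_LINEAR);print(proj(c,[.5945,.0455,.1]))
for k in range(0,360,45): print(k,p[k:k+12].mean(0)[32:52].astype(int))
```

```text
196 ............................########....####....................................
198 ..........................#########.....#.......................................
200 ..........................##.#.#................................................
202 ..............................###................#######........................
204 ...........................#####.................############....###............
206 .....................................#########..........############............
208 ...##..........................#####################..............#########.....
210 ......................##########.#####################.............#############
212 .......#.##.......########....##.#########.###########...........###############
214 ##.....#.##.......#####.....##.##########........####.......#################...
216 ##................##..#######.#.#######........###.###........#############.....
218 ##........................####.##########.....####.###.......###......####......
220 #..............................########..........##.##.........#.########...
[... 1194 characters left out ...]
3698919]
0 [210 209 204 199 201 202 187 169 163 149 127 123 144 178 198 202 201 201
 201 201]
45 [210 209 206 204 205 197 180 170 156 130 113 109 108 108 108 108 108 107
 108 113]
90 [210 209 210 213 207 196 184 172 155 137 135 147 164 185 198 203 204 204
 204 205]
135 [210 207 209 210 201 191 193 203 205 203 203 203 204 203 203 204 204 204
 204 204]
180 [215 210 204 206 210 202 190 194 208 213 210 210 210 209 209 209 209 209
 209 209]
225 [217 217 215 208 204 209 213 205 194 190 201 214 213 211 211 212 213 214
 214 214]
270 [216 216 215 213 211 208 204 205 211 209 195 191 206 214 212 213 215 216
 216 214]
315 [215 213 211 209 202 196 204 213 201 187 197 209 209 208 208 208 208 208
 208 207]
```

The silhouette is a straight column at x 306–328, y 205–234, matching four upright dishes centred on the pad. The hand is clear, so I hand in.

```bash
python3 -c "
from workcell import finish_job
print(finish_job())"
```

```text
the job is handed in; nothing more can be done
None
```

I turned both nuts to their next slot and stacked the four dishes I found on the pad; the last checks put the pile upright and about 2 mm off centre, and I've handed the job in without getting a verdict back. By the camera checks the nuts were about 1° (a) and 2° (b) off, and I didn't re-check them after stacking; one dish was knocked off the pile partway, so I took the pile down and rebuilt it.

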